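# Set out stone slabs under the raking lamp and lock its lid

## Task

Get the raking lamp ready for matching stone: raise its lid to about 50 degrees, then turn the lock knob beside it clockwise until it clicks over and stays. Clear every round disc from the black stage into the wooden offcuts box, and lay every rectangular stone slab flat on the stage floor, inside the rim and not on top of one another. Leave the lid at its angle, and the red lump of stone and the small jar where they stand.

Things in the scene. Friction and masses are not known exactly. Their poses are not given: they have to be found in the camera images.
- slab1: loose rectangular slab of grey stone, 76 (x) x 46 (y) x 14 (z) mm, about 130 g; origin at its middle (7 mm above what it lies on), z along its thickness; either face may be up. Two to four of slab1..slab4 are present
- slab2: loose rectangular slab of grey stone, 76 (x) x 46 (y) x 14 (z) mm, about 130 g; origin at its middle (7 mm above what it lies on), z along its thickness; either face may be up. Two to four of slab1..slab4 are present
- slab3: loose rectangular slab of grey stone, 76 (x) x 46 (y) x 14 (z) mm, about 130 g; origin at its middle (7 mm above what it lies on), z along its thickness; either face may be up. Two to four of slab1..slab4 are present
- slab4: loose rectangular slab of grey stone, 76 (x) x 46 (y) x 14 (z) mm, about 130 g; origin at its middle (7 mm above what it lies on), z along its thickness; either face may be up. Two to four of slab1..slab4 are present
- disc1: loose round disc of grey stone, 58 mm across, 16 mm thick, lying on the stage at the start; origin at the centre of its underside. Two or three of disc1..disc3 are present
- disc2: loose round disc of grey stone, 58 mm across, 16 mm thick, lying on the stage at the start; origin at the centre of its underside. Two or three of disc1..disc3 are present
- disc3: loose round disc of grey stone, 58 mm across, 16 mm thick, lying on the stage at the start; origin at the centre of its underside. Two or three of disc1..disc3 are present
- stage_in (a point): centre of the stage's floor: a shallow black tray fixed in front of the lamp box, floor 126 (x) x 320 (y) mm inside, 5 mm above the table, with rims 5 mm thick rising 13 mm above the floor; x points away from the robot side towards the lamp box, y along the tray's length, z up
- offcuts_in (a point): centre of the floor, 6 mm above the table, of the open square wooden offcuts box, 128 x 128 mm inside, walls 6 mm thick and 45 mm high; axes along its walls, z up. It does not move
- lid (a joint): angle (rad) of the lamp lid: an aluminium panel 140 (x) x 200 (y) x 10 mm, hinged along its far edge on a grey box 50 mm high behind the stage; 0 is shut, flat, and it grows as its near edge rises; stops at 1.75; the stiff hinge stays where it is left; a force of about 3 to 6 N at the handle moves it
- lid_handle (a point): centre of the lid handle's head: a round black knob, head 28 mm across and 16 mm tall on a 12 mm stem, standing 43 mm up from the lid's top face near the middle of its near edge; z points out along the stem. With the lid shut this point is about 95 mm above the table; it is 35 mm above the top face, and 110 mm before and 45 mm above the hinge axis
- lid_hinge (a point): middle of the lid's hinge axis, 50 mm above the table, on the far edge of the lid; the axis is this frame's y; the frame tilts with the lid
- lock (a joint): angle (rad) of the lid's lock knob, 0 at the start, growing clockwise seen from above; a sprung detent (peak about 0.2 N m) pushes it back to 0 until it has been turned past 1.0, then it clicks on by itself to its locked place at 2.0
- lock_grip (a point): on the vertical axis of the lock knob, 73 mm above the table, on a grey pod 36 mm high at the right (-y) end of the lamp box: black bar grip 57 mm long (x, turning with the knob), 14 mm wide, its top 7 mm above this point and its underside 23 mm below it, on a round plate 60 mm across
- lump: bystander: loose rough five-sided lump of red stone, about 68 mm across, 28 mm tall; origin under its centre
- pot: bystander: small closed amber jar, 48 mm across, 50 mm tall; origin under its centre
Things that resemble listed ones, but are neither listed nor needed, are in the scene too. What is shaped like the slab4 but orange is not meant.

How it is judged:
By the outcome, as a careful person would: the job done as asked, in the order asked, and still so for the second after the job is handed in, with the robot touching nothing.
Of disc1, disc2, disc3 only 2 to 3 are there at a start; the rules pass over those that are not, and their reading is None.
Of slab1, slab2, slab3, slab4 only 2 to 4 are there at a start; the rules pass over those that are not, and their reading is None.
At some moment in a run one of slab1, slab2, slab3, slab4 may be knocked a few centimetres aside while the robot is not near it.
Once in a run the grip may slacken for a moment while it holds something.
It also fails if it takes over 210 s, if anything falls off the work surface, if the arm or the gripper's body presses on something with over 40 N, if the wrist force passes 120 N, or if a joint passes its speed limit or range.

## Robot

A 7-joint arm with a two-finger parallel gripper is mounted at the origin on the work surface. World frame = base frame: x ahead of the robot, y to its left, z up, the work surface at z = 0. Lengths are in m, angles in rad, forces in N, time in s.
With the tool pointing down it reaches from about 0.35 to 0.775 m from the base axis. Payload 3.1 kg.
Tool frame: the origin (TCP) lies midway between the tips of the shut fingers; the grasp point (between the pads) lies r.grasp_offset behind it (r.grasp_offset is the distance from the TCP to the grasp point, in m); z points along the fingers, y is the line along which they close (so a half turn about z gives the same grasp; the last joint's range is limited). The gripper opens to 85 mm and grips with 20 to 120 N. Pads are 22 mm wide; open, the fingers measure 114 mm over their backs; the gripper's body (76 mm by 85 mm) begins 54 mm behind the grasp point. The pads swing forward as they close: fully open they stand 13 mm farther back than shut.
Start: joints at [-1.375, 0.311, 0.014, 1.512, -0.004, 1.319, -0.027], TCP at [0.13, 0.535, 0.231] pointing down, gripper open.
Joint ranges: [-2.7, 2.7], [-0.3, 1.91], [-1.27, 1.3], [0.12, 2.57], [-1.44, 4.58], [0.2, 2.03], [-3.05, 3.05]. Speed limits (rad/s): [2.79, 2.79, 3.14, 3.14, 3.14, 3.14, 3.14].

## Interface

Orientations are given as a 3x3 rotation matrix whose columns are the frame's x, y, z axes.
In Python, from cell import r, eyes, look_for, mark_of gives the robot as it stands.
- The arm moves only by the tool step_arm, never from a script. Its argument "moves" is a list of rows, each a list of 3 entries, a list of its own where there are three numbers: the opening, from -1 (shut) to 1 (fully open), then the shift along the world's x, y, z normalised to -1 to 1, where 1 is 0.4 m, then the turn about the world's z normalised to -1 to 1, where 1 is pi/4 rad. A call has 1 to 5 rows; each row is the pose to reach, as a shift and turn from the pose commanded when the call began; what a row does not reach only later rows make up. A row lasts 1/12 s, in which the tool goes at most 41.7 mm and 7.16 degrees, less where a joint would pass 70% of its speed; a pose out of reach is approached as far as the arm can. A call with a number of a shift or a turn outside -1 to 1 is refused whole. A call with a gripper value outside its range is refused whole. The fingers move at their own pace and stop on an object; the grip force is fixed at half the most. Time passes only in rows, so rows that repeat a pose let the fingers close. It gives the time, the measured TCP pose, the force, the opening and the grip force at its end, in the units of the state.
- r.observe(): the state, without advancing time (a new reading comes with each control period).
- eyes.read_camera(name): name is "side" or "top" or "wrist"; returns a dict with "image" (480x640x3 uint8, red, green, blue), "vertical_fov" (degrees; the focal length in pixels is half the picture's height over the tangent of half this angle, whatever the lens; pixels are square), "cx", "cy" (the principal point, pixels), "R" (3x3) and "t" (3): a world point X has camera coordinates R X + t. Camera axes: x right, y down, z forward; pixel columns grow to the right and rows downward; lengths in m; the calibration is good to about 2 mm. A picture is of the moment at which its call begins. There is no depth.
- r.hand_in(): hands the job in; it is judged then, once.
Trained networks look in a picture, given as the dict that the camera call returned (one of the last four; its "shot" number tells which), for a name from the list of things; names that differ only in an ending like _2 or _b are one class to them, and where a whole thing is asked for, a point or a joint stands for the part that bears it (a point fixed in the world has none). Each returns a list of dicts, best first, with "score" (0 to 1); they miss things now and then, are a little off and sometimes report something else, mostly with a low value. They report only what shows in the picture. A call takes as long as a camera call. They do not tell look-alikes from the thing itself.
- look_for(target, picture): "box" ([centre column, centre row, width, height] in pixels, round what is visible of it).
- mark_of(target, picture): "centre" ([column, row] in pixels: a listed point, or the origin of a listed thing).
The state is a dict: "t": time; "joints": joint angles; "qvel": joint speeds; "joint_efforts": joint torques, N m; "eef_pos": TCP position; "eef_rot": TCP orientation; "wrist_force": force on the tool from outside, world axes, zero at the start; "moment": the same for the moment, N m; "finger_gap": opening from 0.0 (shut) to 1.0 (fully open); "gripper_force": force on a finger pad.
Only numpy, scipy, OpenCV 4.12 (cv2) and the standard library are available. Lean on these libraries where they do the work, as an engineer would, in place of code of your own. Each camera call takes 0.05 s, during which the arm holds its last target. There are 200 camera calls.

## Working session

There is one attempt and no reset: what is moved stays moved. The work goes in short steps, Python scripts to look and compute and a tool call to move; the robot and the scene stay as the last step left them, time stands still between calls to the robot, and variables do not carry over. Pictures are saved under pics/ and viewed, at most 14 in all, crops included, and the job is handed in when it is done.

Besides the shell and the picture viewer there is one more tool, called after "Request:" as name(argument=value, ...), one argument or row to a line, values as JSON. step_arm: Moves the arm, as the interface text tells. Scaled input: -1 to 1 covers 0.4 m each way for a shift and pi/4 rad each way for a turn. Its arguments: {"type":"object","properties":{"moves":{"type":"array","items":{"type":"array"}}},"required":["moves"]}

```bash
ls; mkdir -p pics; cat > h.py <<'E'
import numpy as np, cv2
from cell import r, eyes, look_for, mark_of
def f(p): return p["image"].shape[0]/2/np.tan(np.radians(p["vertical_fov"])/2)
def ray(p,uv,z):
    R=np.array(p["R"]);t=np.array(p["t"]);c=-R.T@t
    d=R.T@np.array([(uv[0]-p["cx"])/f(p),(uv[1]-p["cy"])/f(p),1]); return c+d*(z-c[2])/d[2]
def proj(p,X):
    q=np.array(p["R"])@np.array(X)+np.array(p["t"]); return np.array([p["cx"]+f(p)*q[0]/q[2],p["cy"]+f(p)*q[1]/q[2]])
def cam(n,save=None):
    p=eyes.read_camera(n)
    if save: cv2.imwrite("pics/"+save+".png",cv2.cvtColor(p["image"],cv2.COLOR_RGB2BGR))
    return p
E
python3 - <<'E'
from h import *
np.set_printoptions(precision=4,suppress=True)
s=r.observe();print(s["t"],s["eef_pos"],s["eef_rot"],s["finger_gap"],r.grasp_offset)
for n in("top","side"):
    p=cam(n,n+"0");print(n,p["vertical_fov"],p["cx"],p["cy"],-np.array(p["R"]).T@np.array(p["t"]))
    zs=dict(slab1=.007,disc1=.005,stage_in=.005,offcuts_in=.006,lid_handle=.095,lid_hinge=.05,lock_grip=.073,lump=0,pot=0)
    for k,z in zs.items():
        for m in mark_of(k,p)[:6]: print(k,round(m["score"],2),np.round(m["centre"]),ray(p,m["centre"],z)[:2])
E
```

```text
pics
0.0 [0.1293 0.5338 0.2302] [[-0.9719  0.2355 -0.0005]
 [ 0.2355  0.9719 -0.0023]
 [-0.     -0.0024 -1.    ]] 0.9979846071371679 0.0187
top 42.829962393745475 316.9622389037714 247.10370687048874 [ 0.4098 -0.0046  1.6431]
slab1 0.97 [221. 268.] [0.5386 0.2808]
slab1 0.95 [262. 226.] [0.6496 0.1698]
slab1 0.94 [178. 268.] [0.5424 0.396 ]
slab1 0.71 [466. 241.] [ 0.5967 -0.3791]
slab1 0.57 [220. 225.] [0.6557 0.282 ]
slab1 0.57 [180. 217.] [0.6803 0.39  ]
disc1 0.9 [283. 283.] [0.4948 0.1142]
disc1 0.6 [367. 293.] [ 0.4631 -0.1098]
stage_in 0.55 [323. 286.] [0.4845 0.0073]
stage_in 0.5 [466. 242.] [ 0.5954 -0.3776]
offcuts_in 0.61 [473. 304.] [ 0.4277 -0.3898]
lid_handle 0.81 [327. 241.] [ 0.5949 -0.006 ]
lid_hinge 0.69 [333. 206.] [ 0.6918 -0.023 ]
lid_hinge 0.64 [282. 284.] [0.4896 0.1131]
lock_grip 0.83 [400. 238.] [ 0.5999 -0.1957]
lock_grip 0.32 [471. 300.] [ 0.4388 -0.3691]
lump 0.61 [177. 309.] [0.4339 0.4012]
side 48.39192888230627 331.55023270765037 236.82037585535946 [0.338  0.7088 0.8807]
slab1 0.89 [372. 140.] [ 0.5973 -0.3832]
slab1 0.87 [199. 404.] [0.6838 0.406 ]
slab1 0.85 [240. 349.] [0.6603 0.2876]
slab1 0.83 [274. 419.] [0.5504 0.3901]
slab1 0.78 [271. 304.] [0.647  0.1765]
slab1 0.61 [303. 365.] [0.5399 0.2817]
disc1 0.58 [397. 224.] [ 0.4627 -0.1141]
stage_in 0.8 [375. 255.] [ 0.4846 -0.0106]
stage_in 0.51 [342. 444.] [0.43   0.3943]
stage_in 0.38 [288. 212.] [ 0.7094 -0.0709]
offcuts_in 0.87 [431. 155.] [ 0.4388 -0.3743]
offcuts_in 0.31 [351. 169.] [ 0.6155 -0.2594]
lid_handle 0.61 [328. 212.] [ 0.5916 -0.0168]
lid_hinge 0.76 [290. 214.] [ 0.685  -0.0288]
lid_hinge 0.16 [243. 349.] [0.641  0.3058]
lock_grip 0.73 [351. 167.] [ 0.596  -0.1927]
lock_grip 0.33 [397. 226.] [ 0.4525 -0.0447]
lump 0.97 [345. 441.] [0.4266 0.3846]
pot 0.87 [368. 380.] [0.4207 0.2678]
```

```bash
python3 - <<'E'
import cv2
a=cv2.imread("pics/top0.png")[160:360,130:530];cv2.imwrite("pics/top0c.png",cv2.resize(a,(800,400),interpolation=cv2.INTER_CUBIC))
E
```

```text
(no output)
```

View pics/top0c.png

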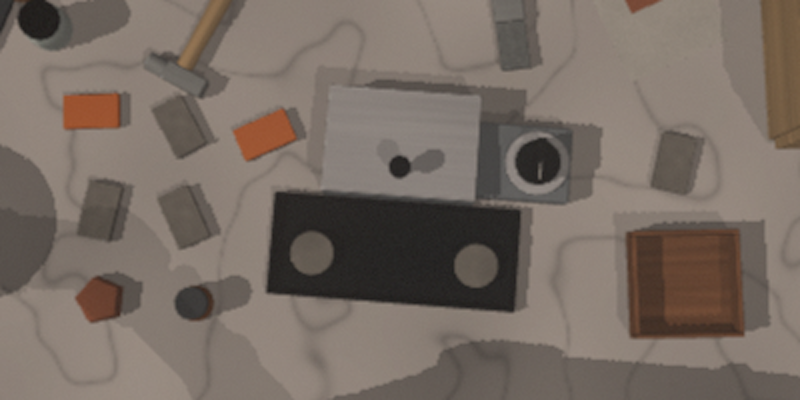

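View pics/side0.png

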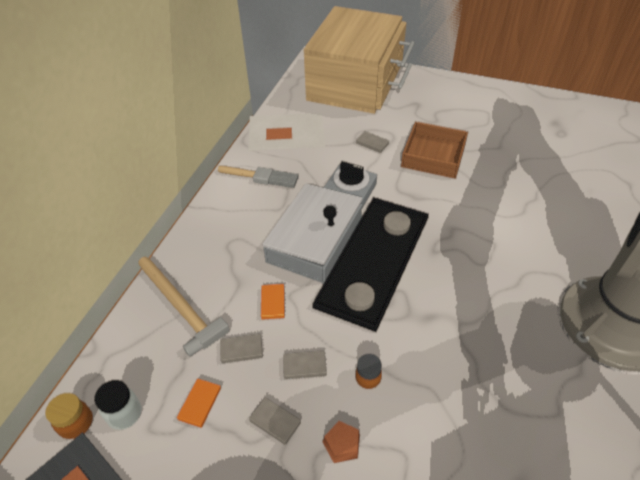

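Candidates (top picture pixels): the grey slabs are (221,268), (221,223), (180,265) and (467,241). The orange look-alikes at (176,215) and (262,227) are not wanted, and neither are the hammer heads. The two discs are at (286,286) and (368,293), the handle is at (330,243), and the lock is at (400,238). I'll hover over the handle and use the wrist camera for the close check.

Request:
step_arm(
  moves=[
    [1,[0.058,-0.068,0],0.01],
    [1,[0.116,-0.136,0],0.02],
    [1,[0.174,-0.204,0],0.03],
    [1,[0.232,-0.272,0],0.04],
    [1,[0.29,-0.34,0],0.05],
  ],
)

```text
t: 1.42
eef_pos: [0.2464, 0.3972, 0.2315]
eef_rot: [[-0.981, 0.196, 0.0], [0.196, 0.981, 0.0], [-0.0, 0.001, -1.0]]
wrist_force: [0.3, 0.7, 0.3]
finger_gap: 1.001
gripper_force: 0.0
```

Request:
step_arm(
  moves=[
    [1,[0.058,-0.068,0],0.01],
    [1,[0.116,-0.136,0],0.02],
    [1,[0.174,-0.204,0],0.03],
    [1,[0.232,-0.272,0],0.04],
    [1,[0.29,-0.34,0],0.05],
  ],
)

```text
t: 1.83
eef_pos: [0.3624, 0.2611, 0.2316]
eef_rot: [[-0.987, 0.158, 0.001], [0.158, 0.987, 0.001], [-0.0, 0.001, -1.0]]
wrist_force: [0.1, 0.5, -0.6]
finger_gap: 0.999
gripper_force: 0.0
```

Request:
step_arm(
  moves=[
    [1,[0.058,-0.068,0],0.01],
    [1,[0.116,-0.136,0],0.02],
    [1,[0.174,-0.204,0],0.03],
    [1,[0.232,-0.272,0],0.04],
    [1,[0.29,-0.34,0],0.05],
  ],
)

```text
t: 2.25
eef_pos: [0.4784, 0.1252, 0.2316]
eef_rot: [[-0.993, 0.119, 0.001], [0.119, 0.993, 0.001], [-0.001, 0.001, -1.0]]
wrist_force: [0.8, 0.1, -0.0]
finger_gap: 0.996
gripper_force: 0.0
```

Request:
step_arm(
  moves=[
    [1,[0.05,-0.06,0],0.02],
    [1,[0.1,-0.12,0],0.04],
    [1,[0.15,-0.18,0],0.05],
    [1,[0.2,-0.24,0],0.06],
    [1,[0.24,-0.29,0],0.06],
  ],
)

```text
t: 2.67
eef_pos: [0.5748, 0.0083, 0.2313]
eef_rot: [[-0.997, 0.074, 0.001], [0.074, 0.997, -0.001], [-0.001, -0.001, -1.0]]
wrist_force: [-0.1, -0.3, -0.1]
finger_gap: 1.003
gripper_force: 0.0
```

```bash
cat >> h.py <<'E'
np.set_printoptions(precision=4,suppress=True)
def rect_at(p,uv,z,win=40,show=False):
    """grabcut-free: threshold on similarity to the colour at uv; returns world centre, long-axis angle (deg), sizes"""
    im=cv2.cvtColor(p["image"],cv2.COLOR_RGB2LAB).astype(float);u,v=int(round(uv[0])),int(round(uv[1]))
    c=np.median(im[v-3:v+4,u-3:u+4].reshape(-1,3),0)
    m=((np.abs(im-c)*[1,2,2]).sum(2)<TH).astype(np.uint8)
    m=cv2.morphologyEx(m,cv2.MORPH_OPEN,np.ones((3,3)));n,l=cv2.connectedComponents(m)
    k=(l==l[v,u]).astype(np.uint8);cs,_=cv2.findContours(k,cv2.RETR_EXTERNAL,cv2.CHAIN_APPROX_NONE)
    pts=max(cs,key=cv2.contourArea)[:,0];W=np.array([ray(p,q,z)[:2] for q in pts])
    (c,s,a)=cv2.minAreaRect((W*1000).astype(np.float32))
    if s[0]<s[1]: a+=90
    return np.array(c)/1000,(a+90)%180-90,np.array(sorted(s))
TH=30
E
python3 - <<'E'
from h import *
p=cam("wrist","w0");print("wristcam",p["vertical_fov"],-np.array(p["R"]).T@np.array(p["t"]))
print(r.observe()["joints"])
for k,z in dict(lid_handle=.095,lid_hinge=.05,stage_in=.005,lock_grip=.073,disc1=.005).items():
    for m in mark_of(k,p)[:3]: print(k,round(m["score"],2),np.round(m["centre"]),ray(p,m["centre"],z)[:2])
for n,L in (("top",[(221,268),(221,223),(180,265),(467,241)]),("side",[(305,362),(241,347),(274,417),(372,141)])):
    q=cam(n)
    for u in L: print(n,u,*rect_at(q,u,.014))
E
```

```text
wristcam 69.17793079594284 [0.4944 0.014  0.3736]
[-0.3892  0.3869  0.4959  1.4528 -0.1785  1.3438  1.6047]
lid_handle 0.91 [288. 242.] [ 0.5883 -0.0135]
lid_hinge 0.73 [288. 326.] [ 0.6976 -0.0266]
lid_hinge 0.58 [183.  99.] [ 0.4663 -0.0959]
stage_in 0.78 [296. 111.] [ 0.4819 -0.0012]
lock_grip 0.94 [ 94. 254.] [ 0.5935 -0.1954]
disc1 0.71 [185. 100.] [ 0.4634 -0.109 ]
disc1 0.28 [ 96. 255.] [ 0.6184 -0.2405]
top (221, 268) [0.5406 0.2708] 25.432802200317383 [64.6533 82.2178]
top (221, 223) [0.7911 0.2482] -18.56914520263672 [121.6378 353.6457]
top (180, 265) [0.6855 0.2293] -21.22339630126953 [262.2413 538.289 ]
top (467, 241) [ 0.641  -0.2867] -85.01390504837036 [195.2085 456.0899]
side (305, 362) [0.5374 0.2791] 23.363754272460938 [58.8853 77.5482]
side (241, 347) [0.7807 0.2467] -18.668983459472656 [ 94.8541 345.4446]
side (274, 417) [0.548  0.3925] -14.953163146972656 [63.5362 83.4237]
side (372, 141) [ 0.5921 -0.3696] -14.773765563964844 [61.5182 81.6509]
```

View pics/w0.png

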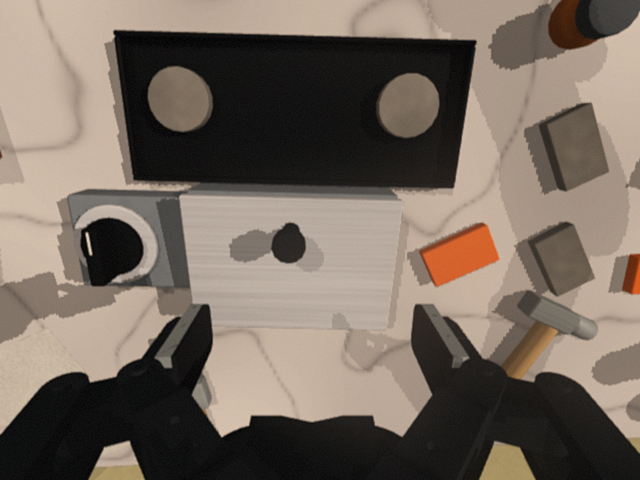

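```bash
python3 - <<'E'
from h import *
p=cam("wrist")
def y(a,b,z):
    A,B=ray(p,a,z),ray(p,b,z);d=A-B if 0 else B-A;print(A[:2],B[:2],"len",np.linalg.norm(d[:2]),"y-axis yaw",np.degrees(np.arctan2(-d[0],d[1])))
y((115,32),(475,41),.018);y((134,183),(455,187),.018)
y((182,195),(402,198),.06);y((191,326),(390,329),.06)
C=[ray(p,u,.018)[:2] for u in((115,32),(475,41),(134,183),(455,187))];print("stage",np.mean(C,0))
E
```

```text
[ 0.4023 -0.1528] [0.4322 0.1711] len 0.3252575917395205 y-axis yaw -5.267047692119487
[ 0.5376 -0.1669] [0.5648 0.1608] len 0.3287824719583681 y-axis yaw -4.745249126551489
[ 0.5462 -0.104 ] [0.5631 0.0961] len 0.2007953846705049 y-axis yaw -4.823587495171551
[ 0.6824 -0.1202] [0.7006 0.0852] len 0.20619429254301544 y-axis yaw -5.059400275346447
stage [0.4842 0.003 ]
```

Request:
step_arm(
  moves=[
    [1,[0.033,-0.053,-0.05],-0.018],
    [1,[0.033,-0.053,-0.14],-0.018],
    [1,[0.033,-0.053,-0.23],-0.018],
    [1,[0.033,-0.053,-0.31],-0.018],
    [1,[0.033,-0.053,-0.383],-0.018],
  ],
)

```text
t: 3.53
eef_pos: [0.5858, -0.0093, 0.0763]
eef_rot: [[-0.996, 0.085, -0.001], [0.085, 0.996, 0.001], [0.001, 0.001, -1.0]]
wrist_force: [0.3, -0.4, -0.0]
finger_gap: 0.998
gripper_force: 0.0
```

Request:
step_arm(
  moves=[
    [1,[0,0,0],0],
    [-1,[0,0,0],0],
    [-1,[0,0,0],0],
    [-1,[0,0,0],0],
    [-1,[0,0,0],0],
  ],
)

```text
t: 3.95
eef_pos: [0.5887, -0.0107, 0.0807]
eef_rot: [[-0.996, 0.087, 0.005], [0.087, 0.996, 0.0], [-0.005, 0.001, -1.0]]
wrist_force: [-0.4, -0.4, 0.0]
finger_gap: 0.453
gripper_force: 0.0
```

Request:
step_arm(
  moves=[
    [-1,[0,0,0],0],
    [-1,[0,0,0],0],
    [-1,[0,0,0],0],
  ],
)

```text
t: 4.2
eef_pos: [0.5874, -0.0119, 0.0792]
eef_rot: [[-0.996, 0.088, 0.002], [0.088, 0.996, -0.001], [-0.002, -0.001, -1.0]]
wrist_force: [-1.7, -3.3, 1.3]
finger_gap: 0.304
gripper_force: 58.7
```

Request:
step_arm(
  moves=[
    [-1,[0.011,-0.001,0.0235],0],
    [-1,[0.024,-0.002,0.046],0],
    [-1,[0.038,-0.003,0.067],0],
    [-1,[0.055,-0.005,0.087],0],
    [-1,[0.073,-0.006,0.106],0],
  ],
)

```text
t: 4.62
eef_pos: [0.615, -0.0147, 0.1177]
eef_rot: [[-0.996, 0.088, -0.004], [0.088, 0.996, -0.003], [0.004, -0.003, -1.0]]
wrist_force: [4.9, -5.1, -17.0]
finger_gap: 0.301
gripper_force: 59.8
```

Request:
step_arm(
  moves=[
    [-1,[0.02,-0.002,0.017],0],
    [-1,[0.041,-0.004,0.032],0],
    [-1,[0.063,-0.006,0.045],0],
    [-1,[0.087,-0.008,0.056],0],
    [-1,[0.111,-0.01,0.065],0],
  ],
)

```text
t: 5.03
eef_pos: [0.6555, -0.0187, 0.1423]
eef_rot: [[-0.996, 0.089, -0.014], [0.089, 0.996, -0.002], [0.014, -0.003, -1.0]]
wrist_force: [-3.5, -4.0, -10.2]
finger_gap: 0.298
gripper_force: 59.7
```

Request:
step_arm(
  moves=[
    [-1,[0,0,0],0],
    [-1,[0,0,0],0],
    [-1,[0,0,0],0],
  ],
)

```text
t: 5.28
eef_pos: [0.6579, -0.0189, 0.1432]
eef_rot: [[-0.996, 0.089, -0.006], [0.089, 0.996, -0.003], [0.006, -0.003, -1.0]]
wrist_force: [1.3, -5.7, -15.5]
finger_gap: 0.302
gripper_force: 60.3
```

```bash
python3 - <<'E'
from h import *
s=r.observe();print(s["joints"])
p=cam("side","s1");a=p["image"][100:300,230:450];cv2.imwrite("pics/s1c.png",cv2.cvtColor(cv2.resize(a,None,fx=2.5,fy=2.5),cv2.COLOR_RGB2BGR))
E
```

```text
[-0.2772  0.6226  0.4641  1.319  -0.2735  1.2691  1.6759]
```

View pics/s1c.png

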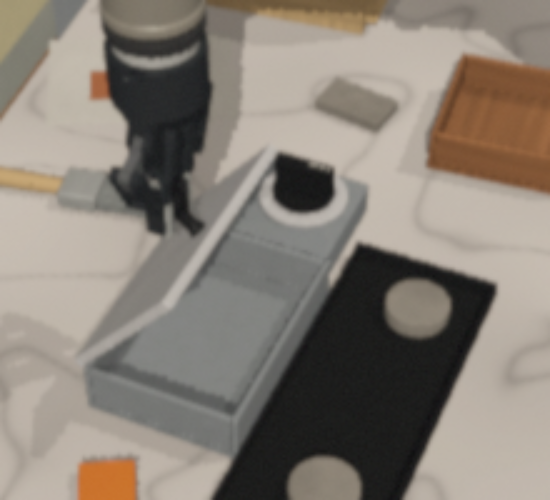

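```bash
python3 - <<'E'
from h import *
p=cam("side")
a=np.radians(-5);u=np.array([np.cos(a),np.sin(a),0]);v=np.array([-u[1],u[0],0]);
for H in (np.array([.694,-.0165,.05]),np.array([.698,-.0165,.05])):
  for th in (42,46,50,54):
    t=np.radians(th);e=-u*np.cos(t)+np.array([0,0,np.sin(t)]);n=u*np.sin(t)+np.array([0,0,np.cos(t)])
    print(th,*[np.round((proj(p,H+.14*e+k*n+s*v)-[230,100])*2.5) for s in(.1,-.1) for k in(0,.01)],"hinge",np.round((proj(p,H+.1*v)-[230,100])*2.5))
for m in mark_of("lid_handle",p)[:2]:print(m)
E
```

```text
42 [189. 332.] [180. 323.] [291. 170.] [284. 161.] hinge [ 78. 372.]
46 [180. 323.] [171. 314.] [284. 161.] [276. 152.] hinge [ 78. 372.]
50 [171. 315.] [161. 306.] [276. 153.] [267. 144.] hinge [ 78. 372.]
54 [161. 306.] [151. 297.] [267. 145.] [258. 137.] hinge [ 78. 372.]
42 [184. 331.] [175. 322.] [287. 169.] [279. 160.] hinge [ 74. 371.]
46 [175. 322.] [166. 313.] [279. 160.] [271. 151.] hinge [ 74. 371.]
50 [166. 313.] [156. 304.] [271. 152.] [263. 143.] hinge [ 74. 371.]
54 [156. 305.] [146. 296.] [263. 144.] [254. 136.] hinge [ 74. 371.]
{'centre': [298.0, 179.5], 'score': 0.9}
```

Request:
step_arm(
  moves=[
    [-1,[0.006,0,0.004],0],
    [-1,[0.012,-0.001,0.007],0],
    [-1,[0.012,-0.001,0.007],0],
  ],
)

```text
t: 5.68
eef_pos: [0.6612, -0.0193, 0.1443]
eef_rot: [[-0.996, 0.089, -0.011], [0.089, 0.996, -0.002], [0.01, -0.003, -1.0]]
wrist_force: [-0.9, -4.7, -19.7]
finger_gap: 0.299
gripper_force: 60.4
```

Request:
step_arm(
  moves=[
    [1,[0,0,0],0],
    [1,[0,0,0],0],
    [1,[0,0,0],0],
    [1,[0,0,0],0],
    [1,[0,0,0],0],
  ],
)

```text
t: 6.1
eef_pos: [0.6666, -0.0162, 0.1516]
eef_rot: [[-0.996, 0.085, 0.005], [0.085, 0.996, 0.001], [-0.004, 0.002, -1.0]]
wrist_force: [-0.5, 0.0, 0.5]
finger_gap: 0.985
gripper_force: 0.0
```

Request:
step_arm(
  moves=[
    [1,[0,0,0.06],0],
    [1,[0,0,0.13],0],
    [1,[0,0,0.2],0],
    [1,[-0.04,0,0.26],0],
    [1,[-0.1,-0.05,0.3],0],
  ],
)

```text
t: 6.52
eef_pos: [0.6281, -0.0309, 0.2724]
eef_rot: [[-0.997, 0.077, 0.007], [0.077, 0.997, 0.005], [-0.007, 0.005, -1.0]]
wrist_force: [-0.3, 1.0, 0.1]
finger_gap: 1.001
gripper_force: 0.0
```

```bash
python3 - <<'E'
from h import *
p=cam("side");a=p["image"][100:300,230:450];cv2.imwrite("pics/s2c.png",cv2.cvtColor(cv2.resize(a,None,fx=2.5,fy=2.5),cv2.COLOR_RGB2BGR))
H=np.array([.696,-.0165,.05]);a=np.radians(-5);u=np.array([np.cos(a),np.sin(a),0])
for m in mark_of("lid_handle",p)[:2]:print("side",m)
for th in (46,50,54):
    t=np.radians(th);e=-u*np.cos(t)+np.array([0,0,np.sin(t)]);n=u*np.sin(t)+np.array([0,0,np.cos(t)])
    print(th,proj(p,H+.11*e+.045*n))
q=cam("wrist")
for m in mark_of("lock_grip",q)[:2]:print(m["score"],m["centre"],ray(q,m["centre"],.073))
q=cam("side")
for m in mark_of("lock_grip",q)[:2]:print(m["score"],m["centre"],ray(q,m["centre"],.073))
E
```

```text
side {'centre': [297.4, 179.5], 'score': 0.63}
46 [298.4601 183.8862]
50 [294.8455 181.7839]
54 [291.1681 179.8651]
0.67 [157.7, 190.1] [ 0.5951 -0.195   0.073 ]
0.56 [350.9, 166.8] [ 0.5965 -0.1918  0.073 ]
```

View pics/s2c.png

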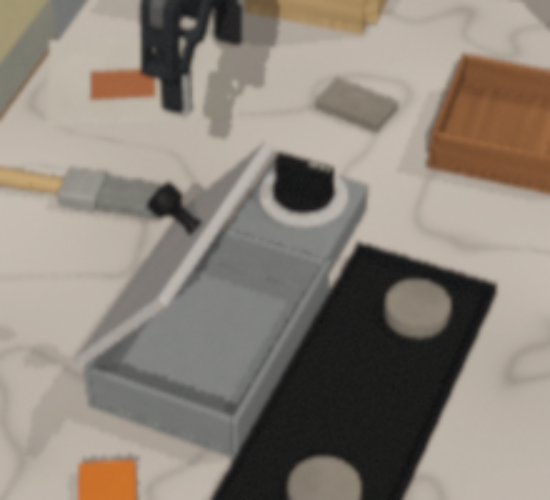

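Request:
step_arm(
  moves=[
    [0.2,[-0.016,-0.08,0],-0.013],
    [0.2,[-0.032,-0.16,0],-0.013],
    [0.2,[-0.047,-0.24,0],-0.013],
    [0.2,[-0.062,-0.32,0],-0.013],
    [0.2,[-0.078,-0.395,0],-0.013],
  ],
)

```text
t: 7.23
eef_pos: [0.594, -0.1959, 0.2678]
eef_rot: [[-0.995, 0.095, -0.002], [0.095, 0.995, 0.001], [0.002, 0.0, -1.0]]
wrist_force: [1.5, -0.6, -0.2]
finger_gap: 0.598
gripper_force: 0.0
```

Request:
step_arm(
  moves=[
    [0.2,[0,0,0],0],
    [0.2,[0,0,-0.08],0],
    [0.2,[0,0,-0.17],0],
    [0.2,[0,0,-0.26],0],
    [0.2,[0,0,-0.34],0],
  ],
)

```text
t: 7.65
eef_pos: [0.5937, -0.1936, 0.1299]
eef_rot: [[-0.995, 0.095, -0.002], [0.095, 0.995, 0.002], [0.003, 0.002, -1.0]]
wrist_force: [-0.1, -0.8, -0.3]
finger_gap: 0.596
gripper_force: 0.0
```

```bash
python3 - <<'E'
from h import *
print(r.observe()["eef_pos"],r.observe()["joints"])
q=cam("wrist","w3")
for m in mark_of("lock_grip",q)[:2]:print(m["score"],m["centre"],ray(q,m["centre"],.073))
E
```

```text
[ 0.5937 -0.1936  0.1299] [-0.0385  0.5679  0.5033  1.4534 -0.2833  1.1957  1.9783]
0.95 [309.3, 261.1] [ 0.5935 -0.1952  0.073 ]
```

View pics/w3.png

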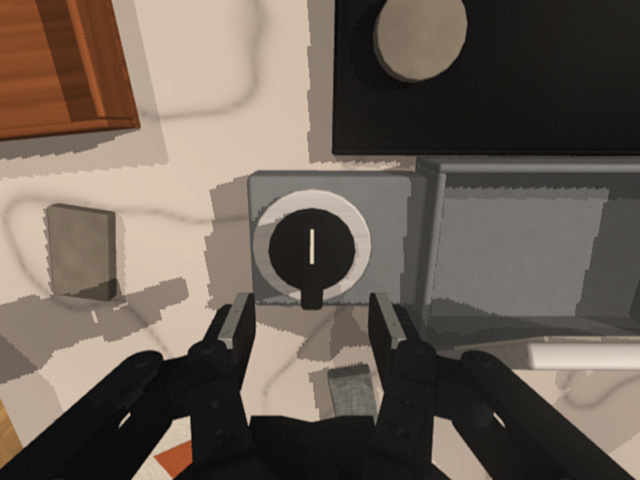

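Request:
step_arm(
  moves=[
    [0.2,[0,0,-0.06],0],
    [0.2,[0,-0.002,-0.12],0],
    [0.2,[0,-0.002,-0.19],0],
    [-1,[0,-0.002,-0.19],0],
    [-1,[0,-0.002,-0.19],0],
  ],
)

```text
t: 8.17
eef_pos: [0.5941, -0.1954, 0.0573]
eef_rot: [[-0.995, 0.096, -0.002], [0.096, 0.995, 0.001], [0.002, 0.001, -1.0]]
wrist_force: [-0.2, 0.2, 0.4]
finger_gap: 0.328
gripper_force: 0.0
```

Request:
step_arm(
  moves=[
    [-1,[0,0,0],0],
    [-1,[0,0,0],0],
    [-1,[0,0,0],0],
    [-1,[0,0,0],0],
    [-1,[0,0,0],0],
  ],
)

```text
t: 8.58
eef_pos: [0.5958, -0.1938, 0.0595]
eef_rot: [[-0.995, 0.095, 0.003], [0.095, 0.995, 0.003], [-0.003, 0.003, -1.0]]
wrist_force: [-0.3, 5.7, 2.7]
finger_gap: 0.148
gripper_force: 60.6
```

Request:
step_arm(
  moves=[
    [-1,[0,0,0],-0.15],
    [-1,[0,0,0],-0.3],
    [-1,[0,0,0],-0.45],
    [-1,[0,0,0],-0.6],
    [-1,[0,0,0],-0.75],
  ],
)

```text
t: 9.0
eef_pos: [0.5959, -0.1934, 0.0595]
eef_rot: [[-0.772, 0.635, 0.003], [0.635, 0.772, 0.003], [-0.0, 0.005, -1.0]]
wrist_force: [-1.1, 5.4, 2.9]
finger_gap: 0.148
gripper_force: 60.6
```

Request:
step_arm(
  moves=[
    [-1,[0,0,0],-0.15],
    [-1,[0,0,0],-0.3],
    [-1,[0,0,0],-0.45],
    [-1,[0,0,0],-0.6],
    [-1,[0,0,0],-0.75],
  ],
)

```text
t: 9.42
eef_pos: [0.5963, -0.1931, 0.0595]
eef_rot: [[-0.289, 0.957, 0.004], [0.957, 0.289, 0.004], [0.003, 0.005, -1.0]]
wrist_force: [0.4, 5.4, 3.4]
finger_gap: 0.148
gripper_force: 60.6
```

Request:
step_arm(
  moves=[
    [-1,[0,0,0],-0.15],
    [-1,[0,0,0],-0.3],
    [-1,[0,0,0],-0.45],
    [-1,[0,0,0],-0.6],
    [-1,[0,0,0],-0.75],
  ],
)

```text
t: 9.83
eef_pos: [0.5968, -0.1931, 0.0595]
eef_rot: [[0.292, 0.957, 0.005], [0.957, -0.292, 0.004], [0.005, 0.004, -1.0]]
wrist_force: [0.7, 5.7, 2.1]
finger_gap: 0.149
gripper_force: 60.6
```

Request:
step_arm(
  moves=[
    [-1,[0,0,0],-0.15],
    [-1,[0,0,0],-0.25],
    [-1,[0,0,0],-0.25],
    [-1,[0,0,0],-0.25],
    [-1,[0,0,0],-0.25],
  ],
)

```text
t: 10.25
eef_pos: [0.597, -0.1932, 0.0595]
eef_rot: [[0.468, 0.884, 0.005], [0.884, -0.468, 0.004], [0.006, 0.003, -1.0]]
wrist_force: [1.2, 6.6, 1.9]
finger_gap: 0.152
gripper_force: 60.6
```

Request:
step_arm(
  moves=[
    [-0.2,[0,0,0],0],
    [-0.2,[0,0,0],0],
    [-0.2,[0,0,0],0],
    [-0.2,[0,0,0.04],0],
    [-0.2,[0,0,0.12],0],
  ],
)

```text
t: 10.67
eef_pos: [0.591, -0.1956, 0.1022]
eef_rot: [[0.472, 0.882, -0.008], [0.882, -0.472, 0.002], [-0.002, -0.008, -1.0]]
wrist_force: [1.0, 0.8, -0.1]
finger_gap: 0.402
gripper_force: 0.0
```

Request:
step_arm(
  moves=[
    [0.2,[0,0,0.1],0.1],
    [0.2,[0,0,0.18],0.25],
    [0.4,[0,0,0.26],0.4],
    [0.4,[-0.06,0.03,0.26],0.55],
    [0.4,[-0.12,0.06,0.26],0.7],
  ],
)

```text
t: 11.08
eef_pos: [0.5471, -0.1758, 0.2126]
eef_rot: [[-0.063, 0.998, 0.006], [0.998, 0.063, -0.006], [-0.006, 0.006, -1.0]]
wrist_force: [-1.0, -0.2, 0.3]
finger_gap: 0.697
gripper_force: 0.0
```

Request:
step_arm(
  moves=[
    [0.4,[-0.06,0.04,0],0.15],
    [0.4,[-0.12,0.08,0],0.3],
    [0.4,[-0.18,0.12,0],0.45],
    [0.6,[-0.21,0.14,0],0.6],
    [0.6,[-0.21,0.14,0],0.75],
  ],
)

```text
t: 11.5
eef_pos: [0.4591, -0.1151, 0.2094]
eef_rot: [[-0.609, 0.793, -0.001], [0.793, 0.609, 0.003], [0.003, 0.001, -1.0]]
wrist_force: [-0.4, 0.1, -0.3]
finger_gap: 0.8
gripper_force: 0.0
```

Request:
step_arm(
  moves=[
    [0.6,[0,0,0],0.15],
    [0.6,[0,0,0],0.3],
    [0.6,[0,0,0],0.45],
    [0.6,[0,0,0],0.6],
    [0.6,[0,0,0],0.75],
  ],
)

```text
t: 11.92
eef_pos: [0.4617, -0.1178, 0.2098]
eef_rot: [[-0.946, 0.323, 0.001], [0.323, 0.946, -0.001], [-0.001, -0.001, -1.0]]
wrist_force: [-0.1, -0.2, -0.6]
finger_gap: 0.801
gripper_force: 0.0
```

Request:
step_arm(
  moves=[
    [0.6,[0,0,0],0.1],
    [0.6,[0,0,0],0.2],
    [0.6,[0,0,0],0.2],
  ],
)

```text
t: 12.17
eef_pos: [0.4617, -0.1178, 0.2097]
eef_rot: [[-0.984, 0.176, 0.001], [0.176, 0.984, -0.001], [-0.001, -0.001, -1.0]]
wrist_force: [0.2, -0.3, -0.1]
finger_gap: 0.799
gripper_force: 0.0
```

```bash
python3 - <<'E'
from h import *
s=r.observe();print(s["t"],s["eef_pos"],s["joints"],s["finger_gap"])
q=cam("wrist","w4")
for k,z in dict(disc1=.005,stage_in=.005,lock_grip=.073,offcuts_in=.006).items():
    for m in mark_of(k,q)[:3]:print(k,m["score"],m["centre"],ray(q,m["centre"],z))
for n in("top","side"):
  q=cam(n)
  for k,z in dict(disc1=.005,offcuts_in=.006).items():
    for m in mark_of(k,q)[:3]:print(n,k,m["score"],m["centre"],ray(q,m["centre"],z))
E
```

```text
12.1667 [ 0.4617 -0.1178  0.2097] [-0.4321  0.2064  0.7625  1.7618 -0.1502  1.2318  1.764 ] 0.7991936371093058
disc1 0.72 [319.4, 207.4] [ 0.4642 -0.1105  0.005 ]
stage_in 0.89 [425.4, 207.6] [ 0.4834 -0.0041  0.005 ]
lock_grip 0.6 [258.8, 369.7] [ 0.5959 -0.1938  0.073 ]
offcuts_in 0.61 [52.6, 224.5] [ 0.4333 -0.3851  0.006 ]
top disc1 0.82 [283.4, 285.2] [0.4897 0.1135 0.005 ]
top disc1 0.41 [364.9, 295.3] [ 0.4577 -0.1035  0.005 ]
top offcuts_in 0.82 [472.7, 301.8] [ 0.4338 -0.3885  0.006 ]
side disc1 0.84 [359.2, 299.2] [0.4847 0.1093 0.005 ]
side disc1 0.64 [396.2, 225.8] [ 0.463  -0.1079  0.005 ]
side offcuts_in 0.78 [431.7, 154.2] [ 0.4371 -0.3773  0.006 ]
```

View pics/w4.png

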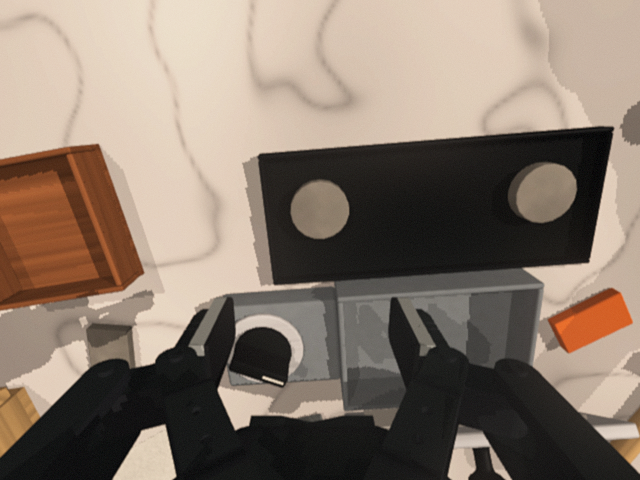

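Request:
step_arm(
  moves=[
    [0.7,[0.005,0.02,-0.05],-0.15],
    [0.7,[0.005,0.02,-0.1],-0.3],
    [0.7,[0.005,0.02,-0.15],-0.45],
    [0.7,[0.005,0.02,-0.2],-0.6],
    [0.7,[0.005,0.02,-0.25],-0.75],
  ],
)

```text
t: 13.13
eef_pos: [0.4641, -0.1081, 0.1085]
eef_rot: [[-0.718, 0.696, 0.001], [0.696, 0.718, -0.0], [-0.0, 0.0, -1.0]]
wrist_force: [0.5, -0.4, 0.5]
finger_gap: 0.848
gripper_force: 0.0
```

Request:
step_arm(
  moves=[
    [0.7,[0,0,0],-0.13],
    [0.7,[0,0,-0.07],-0.13],
    [0.7,[0,0,-0.14],-0.13],
    [0.7,[0,0,-0.2],-0.13],
    [0.7,[0,0,-0.26],-0.13],
  ],
)

```text
t: 13.55
eef_pos: [0.464, -0.108, 0.0041]
eef_rot: [[-0.648, 0.762, -0.0], [0.762, 0.648, -0.0], [-0.0, -0.0, -1.0]]
wrist_force: [-0.4, 0.3, -0.0]
finger_gap: 0.851
gripper_force: 0.0
```

Request:
step_arm(
  moves=[
    [0.7,[0,0,0],0],
    [-1,[0,0,0],0],
    [-1,[0,0,0],0],
    [-1,[0,0,0],0],
    [-1,[0,0,0],0],
  ],
)

```text
t: 13.97
eef_pos: [0.4653, -0.1085, 0.0067]
eef_rot: [[-0.647, 0.762, 0.003], [0.762, 0.647, -0.0], [-0.002, 0.002, -1.0]]
wrist_force: [0.9, 0.4, -0.8]
finger_gap: 0.649
gripper_force: 63.5
```

Request:
step_arm(
  moves=[
    [-1,[0,0,0.04],0],
    [-1,[0,0,0.12],0],
    [-1,[0,0,0.2],0],
    [-1,[0,0,0.28],0.1],
    [-1,[0,-0.04,0.33],0.2],
  ],
)

```text
t: 14.38
eef_pos: [0.4661, -0.1214, 0.1408]
eef_rot: [[-0.764, 0.645, 0.005], [0.645, 0.764, 0.002], [-0.002, 0.005, -1.0]]
wrist_force: [0.9, -0.0, -1.4]
finger_gap: 0.652
gripper_force: 63.9
```

Request:
step_arm(
  moves=[
    [-1,[-0.02,-0.09,0],0.15],
    [-1,[-0.04,-0.18,0],0.3],
    [-1,[-0.06,-0.27,0],0.45],
    [-1,[-0.08,-0.36,0],0.6],
    [-1,[-0.1,-0.45,0],0.75],
  ],
)

```text
t: 14.8
eef_pos: [0.4252, -0.3009, 0.1384]
eef_rot: [[-0.989, 0.147, 0.002], [0.147, 0.989, -0.0], [-0.002, 0.0, -1.0]]
wrist_force: [1.0, 1.5, -1.3]
finger_gap: 0.652
gripper_force: 63.9
```

Request:
step_arm(
  moves=[
    [-1,[-0.02,-0.07,0],0.1],
    [-1,[-0.045,-0.15,0],0.15],
    [-1,[-0.045,-0.198,0],0.15],
    [-1,[-0.045,-0.198,0],0.15],
    [-1,[-0.045,-0.198,0],0.15],
  ],
)

```text
t: 15.22
eef_pos: [0.4065, -0.3802, 0.1381]
eef_rot: [[-0.999, 0.039, 0.001], [0.039, 0.999, -0.001], [-0.001, -0.001, -1.0]]
wrist_force: [-0.1, 0.3, -1.3]
finger_gap: 0.658
gripper_force: 45.7
```

```bash
python3 - <<'E'
from h import *
s=r.observe();print(s["t"],s["eef_pos"],s["finger_gap"])
q=cam("wrist","w5")
for m in mark_of("offcuts_in",q)[:2]:print(m["score"],m["centre"],ray(q,m["centre"],.006))
E
```

```text
15.2167 [ 0.4065 -0.3802  0.1381] 0.6580217030178227
0.56 [306.5, 256.8] [ 0.433 -0.386  0.006]
```

View pics/w5.png

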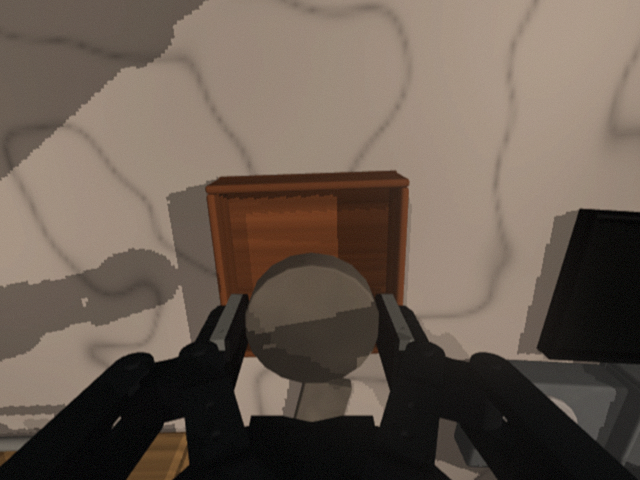

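Request:
step_arm(
  moves=[
    [-1,[0,0,0],0],
    [-1,[-0.004,-0.012,-0.08],0],
    [-1,[-0.004,-0.012,-0.16],0],
    [-1,[-0.004,-0.012,-0.24],0],
    [-1,[-0.004,-0.012,-0.3],0],
  ],
)

```text
t: 15.73
eef_pos: [0.4059, -0.3807, 0.0151]
eef_rot: [[-0.999, 0.033, -0.001], [0.033, 0.999, 0.003], [0.001, 0.003, -1.0]]
wrist_force: [-0.2, 0.4, -1.5]
finger_gap: 0.652
gripper_force: 65.7
```

Request:
step_arm(
  moves=[
    [-1,[0,0,0],0],
    [0.6,[0,0,0],0],
    [0.6,[0,0,0],0],
    [0.6,[0,0,0],0],
    [0.6,[0,0,0.08],0],
  ],
)

```text
t: 16.15
eef_pos: [0.4037, -0.3805, 0.0467]
eef_rot: [[-0.999, 0.035, -0.006], [0.035, 0.999, 0.005], [0.006, 0.005, -1.0]]
wrist_force: [0.5, 0.1, -0.3]
finger_gap: 0.806
gripper_force: 0.0
```

Request:
step_arm(
  moves=[
    [0.6,[0,0,0.1],0],
    [0.6,[0,0,0.2],0],
    [0.6,[0.03,0.06,0.26],0],
    [0.6,[0.05,0.15,0.26],0],
    [0.6,[0.07,0.24,0.26],0],
  ],
)

```text
t: 16.57
eef_pos: [0.4357, -0.2897, 0.1581]
eef_rot: [[-0.999, 0.04, 0.009], [0.04, 0.999, -0.005], [-0.009, -0.005, -1.0]]
wrist_force: [0.1, 1.5, -0.1]
finger_gap: 0.804
gripper_force: 0.0
```

Request:
step_arm(
  moves=[
    [0.7,[0.015,0.1,0.02],-0.1],
    [0.7,[0.03,0.2,0.04],-0.2],
    [0.7,[0.045,0.3,0.06],-0.3],
    [0.7,[0.06,0.4,0.08],-0.4],
    [0.7,[0.075,0.5,0.1],-0.5],
  ],
)

```text
t: 16.98
eef_pos: [0.4644, -0.0861, 0.1959]
eef_rot: [[-0.907, 0.42, 0.005], [0.42, 0.908, 0.001], [-0.004, 0.003, -1.0]]
wrist_force: [1.8, 0.2, 0.3]
finger_gap: 0.85
gripper_force: 0.0
```

Request:
step_arm(
  moves=[
    [0.7,[0.015,0.1,0],-0.12],
    [0.7,[0.03,0.2,0],-0.24],
    [0.7,[0.045,0.3,0],-0.36],
    [0.7,[0.06,0.4,0],-0.45],
    [0.7,[0.075,0.49,0],-0.5],
  ],
)

```text
t: 17.4
eef_pos: [0.4944, 0.1115, 0.1958]
eef_rot: [[-0.68, 0.733, 0.004], [0.733, 0.68, 0.003], [-0.001, 0.005, -1.0]]
wrist_force: [0.3, -0.3, -0.5]
finger_gap: 0.852
gripper_force: 0.0
```

```bash
python3 - <<'E'
from h import *
s=r.observe();print(s["t"],s["eef_pos"],s["eef_rot"][:2],s["finger_gap"])
for n in("wrist","side"):
  q=cam(n)
  for m in mark_of("disc1",q)[:4]:print(n,m["score"],m["centre"],ray(q,m["centre"],.005))
E
```

```text
17.4 [0.4944 0.1115 0.1958] [[-0.6799  0.7333  0.0042]
 [ 0.7333  0.6799  0.0031]] 0.8518249050311199
wrist 0.62 [298.8, 209.7] [0.486  0.1032 0.005 ]
wrist 0.46 [556.5, 195.5] [0.6604 0.2837 0.005 ]
side 0.8 [446.3, 155.5] [ 0.401  -0.3851  0.005 ]
side 0.68 [356.4, 298.0] [0.4908 0.1083 0.005 ]
```

```bash
python3 - <<'E'
from h import *
q=cam("wrist");print(r.observe()["eef_pos"])
for m in mark_of("disc1",q)[:2]:print(m["score"],m["centre"],ray(q,m["centre"],.005))
g=cv2.cvtColor(q["image"],cv2.COLOR_RGB2GRAY);u,v=299,209
m=(g>70).astype(np.uint8);n,l,st,ce=cv2.connectedComponentsWithStats(m);k=l[v,u];print(st[k],ce[k],ray(q,ce[k],.019))
E
```

```text
[0.4943 0.1076 0.1948]
0.61 [300.8, 206.0] [0.4844 0.1049 0.005 ]
[ 272  177   62   62 2970] [302.7054 207.3458] [0.4847 0.1078 0.019 ]
```

Request:
step_arm(
  moves=[
    [0.7,[-0.024,0,-0.1],0],
    [0.7,[-0.024,0,-0.2],0],
    [0.7,[-0.024,0,-0.3],0],
    [0.7,[-0.024,0,-0.39],0],
    [0.7,[-0.024,0,-0.472],0],
  ],
)

```text
t: 18.12
eef_pos: [0.4839, 0.1061, 0.0036]
eef_rot: [[-0.678, 0.735, 0.001], [0.735, 0.678, -0.0], [-0.001, 0.0, -1.0]]
wrist_force: [0.2, 0.8, -0.1]
finger_gap: 0.848
gripper_force: 0.0
```

Request:
step_arm(
  moves=[
    [0.7,[0,0,0],0],
    [-1,[0,0,0],0],
    [-1,[0,0,0],0],
    [-1,[0,0,0],0],
    [-1,[0,0,0],0],
  ],
)

```text
t: 18.53
eef_pos: [0.4861, 0.1087, 0.0068]
eef_rot: [[-0.681, 0.732, 0.005], [0.732, 0.681, 0.002], [-0.002, 0.005, -1.0]]
wrist_force: [-0.7, -0.0, -1.4]
finger_gap: 0.654
gripper_force: 63.5
```

Request:
step_arm(
  moves=[
    [-1,[0,0,0.04],0],
    [-1,[0,0,0.12],0],
    [-1,[0,0,0.2],0],
    [-1,[0,0,0.28],0.1],
    [-1,[0,-0.04,0.33],0.2],
  ],
)

```text
t: 18.95
eef_pos: [0.4862, 0.0966, 0.141]
eef_rot: [[-0.793, 0.609, 0.007], [0.609, 0.793, 0.005], [-0.003, 0.008, -1.0]]
wrist_force: [0.2, 1.2, -0.6]
finger_gap: 0.651
gripper_force: 64.0
```

Request:
step_arm(
  moves=[
    [-1,[-0.005,-0.1,0],0.12],
    [-1,[-0.01,-0.2,0],0.24],
    [-1,[-0.015,-0.3,0],0.36],
    [-1,[-0.02,-0.4,0],0.48],
    [-1,[-0.025,-0.5,0],0.6],
  ],
)

```text
t: 19.37
eef_pos: [0.4743, -0.1093, 0.1383]
eef_rot: [[-0.982, 0.187, 0.004], [0.187, 0.982, 0.0], [-0.004, 0.001, -1.0]]
wrist_force: [0.6, -0.5, -0.9]
finger_gap: 0.65
gripper_force: 63.9
```

Request:
step_arm(
  moves=[
    [-1,[-0.005,-0.1,0],0.1],
    [-1,[-0.01,-0.2,0],0.2],
    [-1,[-0.015,-0.3,0],0.2],
    [-1,[-0.02,-0.4,0],0.2],
    [-1,[-0.025,-0.5,0],0.2],
  ],
)

```text
t: 19.78
eef_pos: [0.4642, -0.3097, 0.1382]
eef_rot: [[-0.999, 0.036, 0.003], [0.036, 0.999, -0.001], [-0.003, -0.001, -1.0]]
wrist_force: [1.1, 0.0, -1.9]
finger_gap: 0.655
gripper_force: 63.9
```

Request:
step_arm(
  moves=[
    [-1,[-0.005,-0.1,0],0],
    [-1,[-0.01,-0.187,0],0],
    [-1,[-0.01,-0.187,0],0],
    [-1,[-0.01,-0.187,0],0],
  ],
)

```text
t: 20.12
eef_pos: [0.4583, -0.3861, 0.138]
eef_rot: [[-0.999, 0.042, 0.001], [0.042, 0.999, -0.003], [-0.001, -0.003, -1.0]]
wrist_force: [1.4, 0.5, -2.0]
finger_gap: 0.652
gripper_force: 64.0
```

Request:
step_arm(
  moves=[
    [-1,[0.01,0,-0.08],0],
    [-1,[0.01,0,-0.16],0],
    [-1,[0.01,0,-0.24],0],
    [-1,[0.01,0,-0.302],0],
    [-1,[0.01,0,-0.302],0],
  ],
)

```text
t: 20.53
eef_pos: [0.4623, -0.3763, 0.0109]
eef_rot: [[-0.999, 0.033, -0.007], [0.033, 0.999, 0.009], [0.007, 0.008, -1.0]]
wrist_force: [-0.4, 1.4, -1.2]
finger_gap: 0.646
gripper_force: 64.1
```

Request:
step_arm(
  moves=[
    [0.6,[0,0,0],0],
    [0.6,[0,0,0],0],
    [0.6,[0,0,0],0],
    [0.6,[0,0,0.06],0],
    [0.6,[0,0,0.15],0],
  ],
)

```text
t: 20.95
eef_pos: [0.4628, -0.3806, 0.0752]
eef_rot: [[-0.999, 0.036, -0.004], [0.036, 0.999, 0.003], [0.004, 0.003, -1.0]]
wrist_force: [0.7, 0.2, -0.2]
finger_gap: 0.797
gripper_force: 0.0
```

Request:
step_arm(
  moves=[
    [0.6,[0,0,0.08],0],
    [0.6,[0.08,0,0.16],0],
    [0.6,[0.16,0,0.22],0],
    [0.6,[0.25,0,0.28],0],
    [0.6,[0.32,0,0.32],0],
  ],
)

```text
t: 21.37
eef_pos: [0.595, -0.3826, 0.2101]
eef_rot: [[-0.999, 0.035, 0.007], [0.035, 0.999, -0.004], [-0.008, -0.004, -1.0]]
wrist_force: [0.6, -1.6, 0.6]
finger_gap: 0.802
gripper_force: 0.0
```

Request:
step_arm(
  moves=[
    [1,[0,0,0],0],
    [1,[0,0,0],0],
    [1,[0,0,0],0],
  ],
)

```text
t: 21.62
eef_pos: [0.5913, -0.3831, 0.205]
eef_rot: [[-0.999, 0.037, 0.0], [0.037, 0.999, -0.002], [-0.0, -0.002, -1.0]]
wrist_force: [-0.0, -0.4, 0.2]
finger_gap: 1.001
gripper_force: 0.0
```

```bash
python3 - <<'E'
from h import *
s=r.observe();print(s["t"],s["eef_pos"],s["eef_rot"][:2],s["finger_gap"],s["joints"])
q=cam("wrist","w6")
for m in mark_of("slab1",q)[:2]:print(m["score"],m["centre"],ray(q,m["centre"],.007),rect_at(q,m["centre"],.014))
for n in("top","side"):
  q=cam(n)
  for k in ("disc1","slab1"):
    for m in mark_of(k,q)[:6]:print(n,k,m["score"],m["centre"],ray(q,m["centre"],.007))
E
```

```text
21.6167 [ 0.5913 -0.3831  0.205 ] [[-0.9993  0.0367  0.0003]
 [ 0.0367  0.9993 -0.0018]] 1.0014594151811447 [ 0.2343  0.7145  0.6406  1.0618 -0.4031  1.4785  2.32  ]
0.91 [315.6, 212.5] [ 0.596  -0.3799  0.007 ] (array([ 0.5935, -0.386 ]), -14.084648132324219, array([58.3324, 80.5928]))
top disc1 0.46 [467.8, 311.0] [ 0.4099 -0.3742  0.007 ]
top slab1 0.95 [179.0, 219.3] [0.6749 0.3941 0.007 ]
top slab1 0.94 [261.3, 224.5] [0.655  0.1705 0.007 ]
top slab1 0.88 [178.9, 265.6] [0.5489 0.3941 0.007 ]
top slab1 0.81 [221.0, 269.5] [0.5356 0.2805 0.007 ]
top slab1 0.77 [216.3, 221.8] [0.6655 0.2926 0.007 ]
top slab1 0.63 [465.6, 239.5] [ 0.6005 -0.3777  0.007 ]
side disc1 0.67 [442.0, 156.5] [ 0.4105 -0.3753  0.007 ]
side disc1 0.64 [418.5, 154.8] [ 0.4683 -0.3633  0.007 ]
side slab1 0.87 [241.5, 348.4] [0.6595 0.2851 0.007 ]
side slab1 0.72 [372.0, 140.7] [ 0.5958 -0.3815  0.007 ]
side slab1 0.7 [275.3, 418.4] [0.549  0.3887 0.007 ]
side slab1 0.65 [270.6, 304.2] [0.6467 0.1772 0.007 ]
side slab1 0.58 [199.2, 402.6] [0.6839 0.4042 0.007 ]
```

View pics/w6.png

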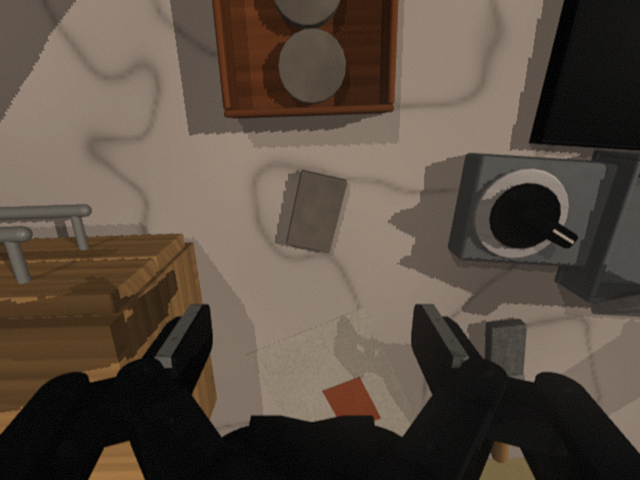

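```bash
python3 - <<'E'
from h import *
q=cam("wrist");C=np.array([ray(q,u,.014)[:2] for u in((303,171),(347,180),(328,254),(288,243))])
print(C,C.mean(0),cv2.minAreaRect((C*1000).astype(np.float32)))
for a,b in((0,3),(1,2)): d=C[b]-C[a];print(np.degrees(np.arctan2(d[1],d[0])),np.linalg.norm(d))
for z in(0,.1,.15):print(ray(q,(187,238),z),ray(q,(215,400),z))
E
```

```text
[[ 0.5532 -0.3893]
 [ 0.5632 -0.3478]
 [ 0.6379 -0.3675]
 [ 0.6245 -0.4076]] [ 0.5947 -0.378 ] ((595.0926513671875, -378.2774963378906), (42.658447265625, 77.17144775390625), 75.17676544189453)
-14.423048373381153 0.07358801493494745
-14.823262925213394 0.07717139628424491
[ 0.6198 -0.514   0.    ] [ 0.8308 -0.5108  0.    ]
[ 0.5884 -0.4752  0.1   ] [ 0.7383 -0.4729  0.1   ]
[ 0.5726 -0.4558  0.15  ] [ 0.6921 -0.454   0.15  ]
```

Request:
step_arm(
  moves=[
    [0.6,[0.009,0.01,-0.1],-0.07],
    [0.6,[0.009,0.01,-0.2],-0.14],
    [0.6,[0.009,0.01,-0.3],-0.21],
    [0.6,[0.009,0.01,-0.4],-0.278],
    [0.6,[0.009,0.01,-0.47],-0.278],
  ],
)

```text
t: 22.48
eef_pos: [0.5939, -0.3765, 0.0114]
eef_rot: [[-0.967, 0.253, -0.004], [0.253, 0.967, 0.003], [0.005, 0.002, -1.0]]
wrist_force: [-1.2, 0.8, -0.6]
finger_gap: 0.804
gripper_force: 0.0
```

Request:
step_arm(
  moves=[
    [0.6,[0,0,-0.038],0],
    [0.6,[0,0,-0.038],0],
    [-1,[0,0,-0.038],0],
    [-1,[0,0,-0.038],0],
    [-1,[0,0,-0.038],0],
  ],
)

```text
t: 22.9
eef_pos: [0.5974, -0.3801, 0.0041]
eef_rot: [[-0.968, 0.251, 0.005], [0.251, 0.968, -0.003], [-0.005, -0.002, -1.0]]
wrist_force: [1.0, -0.3, -1.1]
finger_gap: 0.516
gripper_force: 63.2
```

Request:
step_arm(
  moves=[
    [-1,[0,0,0],0],
    [-1,[0,0,0],0],
    [-1,[0,0,0],0],
  ],
)

```text
t: 23.15
eef_pos: [0.5973, -0.3799, 0.0038]
eef_rot: [[-0.968, 0.251, 0.004], [0.251, 0.968, -0.003], [-0.005, -0.002, -1.0]]
wrist_force: [-0.2, 0.4, 6.2]
finger_gap: 0.519
gripper_force: 64.1
```

Request:
step_arm(
  moves=[
    [-1,[0,0,0.05],0],
    [-1,[0,0,0.15],0],
    [-1,[0,0,0.25],0],
    [-1,[0,0,0.35],0],
    [-1,[0,0,0.4],0],
  ],
)

```text
t: 23.57
eef_pos: [0.5972, -0.3802, 0.1673]
eef_rot: [[-0.968, 0.251, 0.007], [0.251, 0.968, -0.005], [-0.008, -0.003, -1.0]]
wrist_force: [1.2, -1.0, 0.3]
finger_gap: 0.515
gripper_force: 63.4
```

Request:
step_arm(
  moves=[
    [-1,[-0.038,0.086,0.01],0.03],
    [-1,[-0.077,0.172,0.02],0.06],
    [-1,[-0.115,0.258,0.02],0.09],
    [-1,[-0.153,0.344,0.02],0.12],
    [-1,[-0.19,0.43,0.02],0.15],
  ],
)

```text
t: 23.98
eef_pos: [0.5184, -0.2047, 0.1687]
eef_rot: [[-0.991, 0.135, 0.0], [0.135, 0.991, 0.001], [-0.0, 0.001, -1.0]]
wrist_force: [0.8, 0.9, -0.5]
finger_gap: 0.513
gripper_force: 63.3
```

Request:
step_arm(
  moves=[
    [-1,[-0.038,0.086,0],0.03],
    [-1,[-0.077,0.172,0],0.06],
    [-1,[-0.116,0.256,0],0.06],
    [-1,[-0.116,0.256,0],0.06],
    [-1,[-0.116,0.256,0],0.06],
  ],
)

```text
t: 24.4
eef_pos: [0.4725, -0.1007, 0.1686]
eef_rot: [[-0.997, 0.084, -0.0], [0.084, 0.996, 0.003], [0.0, 0.003, -1.0]]
wrist_force: [-0.4, -0.9, 0.3]
finger_gap: 0.516
gripper_force: 63.3
```

```bash
python3 - <<'E'
from h import *
s=r.observe();print(s["t"],s["eef_pos"],s["eef_rot"][:2],s["finger_gap"])
q=cam("wrist","w7")
for m in mark_of("stage_in",q)[:2]+mark_of("slab1",q)[:1]:print(m["score"],m["centre"],ray(q,m["centre"],.005))
E
```

```text
24.4 [ 0.4725 -0.1007  0.1686] [[-0.9965  0.0836 -0.    ]
 [ 0.0836  0.9965  0.0026]] 0.5157337611959519
0.66 [418.1, 219.6] [ 0.4833 -0.0041  0.005 ]
0.96 [582.9, 358.0] [0.6485 0.1696 0.005 ]
```

View pics/w7.png

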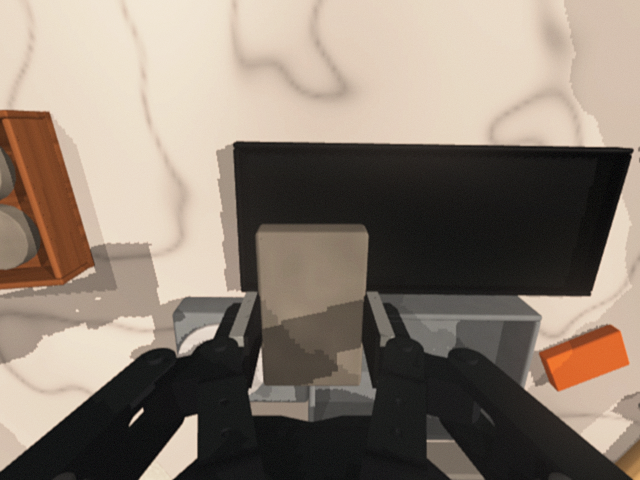

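```bash
python3 - <<'E'
from h import *
q=cam("wrist");print(r.observe()["eef_pos"])
C=np.array([ray(q,u,.018)[:2] for u in((235,143),(631,149),(593,295),(242,292))]);print(C,C.mean(0))
for a,b in((0,1),(3,2)): d=C[b]-C[a];print(np.degrees(np.arctan2(-d[0],d[1])),np.linalg.norm(d))
E
```

```text
[ 0.4736 -0.1059  0.169 ]
[[ 0.403  -0.1621]
 [ 0.4374  0.1596]
 [ 0.57    0.1502]
 [ 0.5369 -0.1772]] [ 0.4868 -0.0074]
-6.092792902700899 0.3235607589561929
-5.771817843246743 0.3290432858962771
```

Request:
step_arm(
  moves=[
    [-1,[0.004,-0.012,-0.09],-0.015],
    [-1,[0.004,-0.012,-0.18],-0.015],
    [-1,[0.004,-0.012,-0.27],-0.015],
    [-1,[0.004,-0.012,-0.35],-0.015],
    [-1,[0.004,-0.012,-0.395],-0.015],
  ],
)

```text
t: 25.02
eef_pos: [0.4723, -0.11, 0.0074]
eef_rot: [[-0.995, 0.104, -0.006], [0.104, 0.995, -0.0], [0.006, -0.001, -1.0]]
wrist_force: [-15.4, 4.8, 85.9]
finger_gap: 0.517
gripper_force: 76.1
```

Request:
step_arm(
  moves=[
    [-1,[0,0,0],0],
    [-1,[0,0,-0.003],0],
    [0.2,[0,0,-0.003],0],
    [0.2,[0,0,-0.003],0],
    [0.2,[0,0,-0.003],0],
  ],
)

```text
t: 25.43
eef_pos: [0.4756, -0.1094, 0.01]
eef_rot: [[-0.995, 0.102, 0.002], [0.102, 0.995, -0.001], [-0.002, -0.0, -1.0]]
wrist_force: [0.6, -0.2, -0.5]
finger_gap: 0.6
gripper_force: 0.0
```

Request:
step_arm(
  moves=[
    [0.2,[0,0,0.05],0],
    [0.2,[0,0,0.14],0],
    [0.2,[0,0,0.24],0],
    [0.6,[0,0.03,0.34],0],
    [0.6,[0.01,0.1,0.4],0],
  ],
)

```text
t: 25.85
eef_pos: [0.4801, -0.0742, 0.1745]
eef_rot: [[-0.994, 0.11, 0.008], [0.11, 0.994, -0.003], [-0.008, -0.002, -1.0]]
wrist_force: [2.3, 0.5, 0.3]
finger_gap: 0.8
gripper_force: 0.0
```

Request:
step_arm(
  moves=[
    [0.6,[0.02,0.1,0.02],0],
    [0.6,[0.04,0.2,0.04],0],
    [0.6,[0.06,0.3,0.06],0],
    [0.6,[0.07,0.4,0.08],0],
    [0.6,[0.08,0.5,0.1],0],
  ],
)

```text
t: 26.27
eef_pos: [0.511, 0.1332, 0.2107]
eef_rot: [[-0.995, 0.101, 0.002], [0.101, 0.995, 0.001], [-0.002, 0.001, -1.0]]
wrist_force: [1.5, -0.4, 0.6]
finger_gap: 0.802
gripper_force: 0.0
```

Request:
step_arm(
  moves=[
    [0.6,[0.01,0.09,0],0],
    [0.6,[0.02,0.18,0],0],
    [0.6,[0.03,0.25,0],0],
    [0.6,[0.03,0.25,0],0],
    [0.6,[0.03,0.25,0],0],
  ],
)

```text
t: 26.68
eef_pos: [0.5223, 0.2338, 0.2093]
eef_rot: [[-0.995, 0.096, 0.0], [0.096, 0.995, 0.0], [-0.0, 0.0, -1.0]]
wrist_force: [-0.0, -1.3, 0.8]
finger_gap: 0.802
gripper_force: 0.0
```

```bash
python3 - <<'E'
from h import *
s=r.observe();print(s["t"],s["eef_pos"],s["eef_rot"][:2],s["finger_gap"],s["joints"])
q=cam("wrist","w8")
for m in mark_of("slab1",q)[:6]:print(m["score"],m["centre"],ray(q,m["centre"],.007))
E
```

```text
26.6833 [0.5223 0.2338 0.2093] [[-0.9954  0.096   0.0001]
 [ 0.096   0.9954  0.0001]] 0.8024150197542106 [-0.8513  0.4013  0.5616  1.5021 -0.2176  1.3007  1.2072]
0.93 [265.0, 323.0] [0.651  0.1681 0.007 ]
0.85 [366.9, 323.4] [0.6627 0.2831 0.007 ]
0.65 [358.3, 221.4] [0.5419 0.2799 0.007 ]
0.63 [472.4, 215.9] [0.5473 0.3962 0.007 ]
0.59 [473.8, 330.6] [0.6839 0.4042 0.007 ]
```

View pics/w8.png

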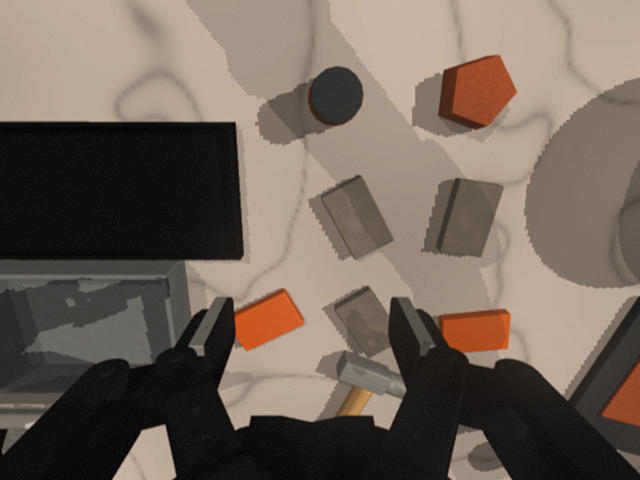

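```bash
cat >> h.py <<'E'
def edge(p,a,b,side=-1,z=.014):
    A,B=ray(p,a,z)[:2],ray(p,b,z)[:2];d=B-A;L=np.linalg.norm(d);d/=L
    if d[0]<0:d=-d
    return np.degrees(np.arctan2(d[1],d[0])),L,(A+B)/2+side*.023*np.array([-d[1],d[0]])
E
python3 - <<'E'
from h import *
q=cam("wrist")
print("A",edge(q,(359,176),(393,238)));print("C",edge(q,(503,184),(488,257)))
g=q["image"][150:290,300:530];cv2.imwrite("pics/w8c.png",cv2.cvtColor(cv2.resize(g,None,fx=3.4,fy=3.4,interpolation=cv2.INTER_CUBIC),cv2.COLOR_RGB2BGR))
p=cam("side")
for n,u in(("A",(305,362)),("C",(274,417)),("B",(241,347))):print(n,rect_at(p,u,.014))
E
```

```text
A (np.float64(24.823620033167987), np.float64(0.07331818109578976), array([0.5387, 0.2726]))
C (np.float64(-7.7548767547527495), np.float64(0.0761461990170369), array([0.5525, 0.3889]))
A (array([0.5361, 0.2804]), 22.42664337158203, array([59.1775, 78.4676]))
C (array([0.5478, 0.39  ]), -14.272109985351562, array([58.837 , 81.9092]))
B (array([0.7844, 0.258 ]), -18.362228393554688, array([120.4885, 345.1728]))
```

View pics/w8c.png

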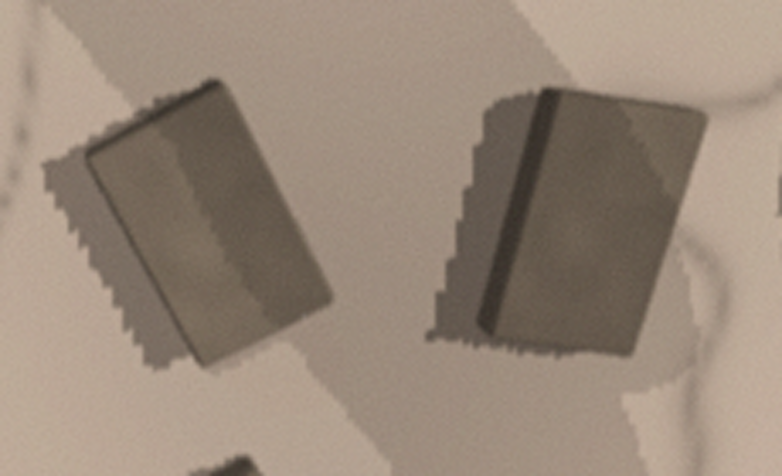

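```bash
python3 - <<'E'
from h import *
q=cam("wrist")
for n,P in (("A",[(364.1,174.1),(397.6,237.6),(360.3,257.9),(325.9,195.6)]),("C",[(464.1,176.5),(507.9,184.7),(485.9,254.4),(444.7,247.1)])):
    C=np.array([ray(q,u,.014)[:2] for u in P]);print(n,C.mean(0),cv2.minAreaRect((C*1000).astype(np.float32)))
    for a,b in((0,3),(1,2),(1,0),(2,3)):
        d=C[b]-C[a];print(np.degrees(np.arctan2(d[1],d[0]))%180,np.linalg.norm(d))
print(r.observe()["eef_pos"])
E
```

```text
A [0.5376 0.2783] ((537.8319091796875, 278.22100830078125), (75.29833221435547, 43.315608978271484), 23.858043670654297)
113.8580367951015 0.04216295433407504
114.9515063480593 0.04332348576213814
24.05886066575846 0.07447206058270121
23.179623739640874 0.07530364490358953
C [0.5489 0.3911] ((548.9443359375, 391.0809020996094), (44.4500617980957, 75.12468719482422), 76.10664367675781)
166.10663660812222 0.07316059534255677
166.1493267222555 0.07326337894641126
73.7058790515329 0.04443446555758983
73.57660767661169 0.044493422824923745
[0.5232 0.2292 0.2098]
```

Request:
step_arm(
  moves=[
    [0.6,[0.01,0.03,-0.05],0.13],
    [0.6,[0.02,0.06,-0.12],0.26],
    [0.6,[0.03,0.09,-0.19],0.39],
    [0.6,[0.038,0.1245,-0.26],0.52],
    [0.6,[0.038,0.1245,-0.33],0.655],
  ],
)

```text
t: 27.35
eef_pos: [0.5383, 0.2839, 0.0765]
eef_rot: [[-0.913, -0.408, 0.001], [-0.408, 0.913, 0.003], [-0.003, 0.002, -1.0]]
wrist_force: [1.0, 1.6, -0.2]
finger_gap: 0.798
gripper_force: 0.0
```

Request:
step_arm(
  moves=[
    [0.6,[0,0,-0.05],0],
    [0.6,[0,0,-0.11],0],
    [0.6,[0,0,-0.15],0],
    [0.6,[0,0,-0.175],0],
    [0.6,[0,0,-0.187],0],
  ],
)

```text
t: 27.77
eef_pos: [0.5373, 0.2795, 0.0011]
eef_rot: [[-0.916, -0.4, -0.002], [-0.4, 0.916, -0.002], [0.003, -0.001, -1.0]]
wrist_force: [-0.2, -0.0, -0.6]
finger_gap: 0.807
gripper_force: 0.0
```

Request:
step_arm(
  moves=[
    [-1,[0,0,0],0],
    [-1,[0,0,0],0],
    [-1,[0,0,0],0],
    [-1,[0,0,0],0],
    [-1,[0,0,0],0],
  ],
)

```text
t: 28.18
eef_pos: [0.5391, 0.2814, 0.004]
eef_rot: [[-0.916, -0.402, 0.003], [-0.402, 0.916, 0.001], [-0.003, 0.0, -1.0]]
wrist_force: [-1.2, -0.3, 3.3]
finger_gap: 0.517
gripper_force: 62.8
```

Request:
step_arm(
  moves=[
    [-1,[0,0,0.05],0],
    [-1,[0,0,0.14],-0.1],
    [-1,[0,0,0.22],-0.2],
    [-1,[0,0,0.3],-0.3],
    [-1,[0,0,0.36],-0.4],
  ],
)

```text
t: 28.6
eef_pos: [0.5388, 0.2815, 0.1497]
eef_rot: [[-0.995, -0.095, 0.003], [-0.095, 0.995, 0.002], [-0.003, 0.002, -1.0]]
wrist_force: [1.0, 1.4, -0.4]
finger_gap: 0.517
gripper_force: 62.4
```

Request:
step_arm(
  moves=[
    [-1,[-0.018,-0.1,0],-0.05],
    [-1,[-0.036,-0.2,0],-0.1],
    [-1,[-0.054,-0.3,0],-0.15],
    [-1,[-0.072,-0.4,0],-0.2],
    [-1,[-0.09,-0.5,0],-0.25],
  ],
)

```text
t: 29.02
eef_pos: [0.5011, 0.0795, 0.1467]
eef_rot: [[-0.995, 0.098, 0.0], [0.098, 0.995, 0.001], [-0.0, 0.001, -1.0]]
wrist_force: [0.4, -0.4, -0.7]
finger_gap: 0.517
gripper_force: 62.3
```

Request:
step_arm(
  moves=[
    [-1,[-0.018,-0.1,0],0],
    [-1,[-0.036,-0.2,0],0],
    [-1,[-0.053,-0.3,-0.05],0],
    [-1,[-0.053,-0.3,-0.12],0],
    [-1,[-0.053,-0.3,-0.2],0],
  ],
)

```text
t: 29.43
eef_pos: [0.4819, -0.0432, 0.0678]
eef_rot: [[-0.995, 0.104, 0.006], [0.104, 0.995, -0.001], [-0.006, -0.0, -1.0]]
wrist_force: [0.2, 1.3, -2.2]
finger_gap: 0.518
gripper_force: 62.3
```

Request:
step_arm(
  moves=[
    [-1,[0,0,-0.03],0],
    [-1,[0,0,-0.06],0],
    [-1,[0,0,-0.09],0],
    [-1,[0,0,-0.11],0],
    [-1,[0,0,-0.12],0],
  ],
)

```text
t: 29.85
eef_pos: [0.48, -0.0387, 0.0176]
eef_rot: [[-0.995, 0.097, -0.002], [0.097, 0.995, 0.0], [0.002, -0.0, -1.0]]
wrist_force: [-0.4, 0.0, -1.1]
finger_gap: 0.515
gripper_force: 62.3
```

Request:
step_arm(
  moves=[
    [-1,[0,0,-0.01],0],
    [-1,[0,0,-0.02],0],
    [-1,[0,0,-0.024],0],
    [-1,[0,0,-0.024],0],
  ],
)

```text
t: 30.18
eef_pos: [0.4811, -0.039, 0.0091]
eef_rot: [[-0.995, 0.097, 0.001], [0.097, 0.995, -0.0], [-0.001, 0.0, -1.0]]
wrist_force: [0.2, -0.6, -1.2]
finger_gap: 0.513
gripper_force: 62.3
```

Request:
step_arm(
  moves=[
    [0.2,[0,0,0],0],
    [0.2,[0,0,0],0],
    [0.2,[0,0,0],0],
    [0.2,[0,0,0.03],0],
    [0.2,[0,0,0.12],0],
  ],
)

```text
t: 30.6
eef_pos: [0.4765, -0.0383, 0.0538]
eef_rot: [[-0.995, 0.097, -0.01], [0.097, 0.995, -0.001], [0.01, -0.002, -1.0]]
wrist_force: [0.4, 0.4, 0.7]
finger_gap: 0.6
gripper_force: 0.0
```

Request:
step_arm(
  moves=[
    [0.2,[0,0,0.08],0],
    [0.2,[0,0,0.16],0],
    [0.6,[0.01,0.06,0.23],0],
    [0.6,[0.025,0.15,0.28],0],
    [0.6,[0.04,0.24,0.32],0],
  ],
)

```text
t: 31.02
eef_pos: [0.4981, 0.0568, 0.1881]
eef_rot: [[-0.995, 0.101, 0.005], [0.101, 0.995, 0.001], [-0.005, 0.002, -1.0]]
wrist_force: [1.1, -0.1, -0.7]
finger_gap: 0.796
gripper_force: 0.0
```

Request:
step_arm(
  moves=[
    [0.6,[0.012,0.1,0.02],-0.04],
    [0.6,[0.024,0.2,0.04],-0.08],
    [0.6,[0.036,0.3,0.06],-0.12],
    [0.6,[0.048,0.4,0.06],-0.16],
    [0.6,[0.06,0.5,0.06],-0.19],
  ],
)

```text
t: 31.43
eef_pos: [0.5211, 0.2593, 0.2102]
eef_rot: [[-0.969, 0.245, 0.002], [0.245, 0.969, 0.001], [-0.002, 0.002, -1.0]]
wrist_force: [1.1, -1.8, 0.0]
finger_gap: 0.796
gripper_force: 0.0
```

Request:
step_arm(
  moves=[
    [0.6,[0.012,0.1,0],0],
    [0.6,[0.024,0.2,0],0],
    [0.6,[0.036,0.28,0],0],
    [0.6,[0.036,0.28,0],0],
    [0.6,[0.036,0.28,0],0],
  ],
)

```text
t: 31.85
eef_pos: [0.534, 0.3722, 0.2078]
eef_rot: [[-0.971, 0.239, -0.001], [0.239, 0.971, -0.0], [0.001, -0.001, -1.0]]
wrist_force: [-0.9, -0.6, -1.0]
finger_gap: 0.798
gripper_force: 0.0
```

```bash
python3 - <<'E'
from h import *
s=r.observe();print(s["t"],s["eef_pos"],s["eef_rot"][:2],s["finger_gap"],s["joints"])
q=cam("wrist","w9")
for m in mark_of("slab1",q)[:6]:print(m["score"],m["centre"],ray(q,m["centre"],.007))
p=cam("side")
for m in mark_of("slab1",p)[:7]:print("side",m["score"],m["centre"],ray(p,m["centre"],.007))
E
```

```text
31.85 [0.534  0.3722 0.2078] [[-0.9711  0.2387 -0.001 ]
 [ 0.2387  0.9711 -0.0004]] 0.7977176325358735 [-0.96    0.5745  0.5498  1.2537 -0.2928  1.3923  0.8987]
0.92 [166.5, 344.3] [0.6507 0.1705 0.007 ]
0.75 [336.3, 212.5] [0.5449 0.3948 0.007 ]
0.74 [265.3, 331.8] [0.6619 0.2859 0.007 ]
side 0.87 [392.5, 222.2] [ 0.4732 -0.1141  0.007 ]
side 0.76 [241.6, 349.8] [0.658  0.2878 0.007 ]
side 0.65 [277.0, 420.8] [0.5447 0.3916 0.007 ]
side 0.64 [384.1, 242.4] [ 0.4757 -0.0499  0.007 ]
side 0.64 [202.5, 403.6] [0.6776 0.404  0.007 ]
```

View pics/w9.png

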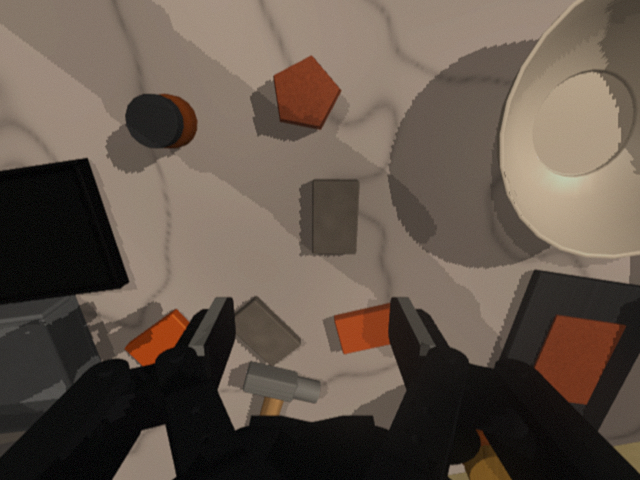

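```bash
python3 - <<'E'
from h import *
p=cam("top");q=cam("wrist")
a=p["image"][150:390,0:320];cv2.imwrite("pics/t10.png",cv2.cvtColor(cv2.resize(a,None,fx=2.5,fy=2.5,interpolation=cv2.INTER_CUBIC),cv2.COLOR_RGB2BGR))
for z in(0,.1,.2,.25,.3):print(z,ray(q,(503,130),z)[:2],ray(q,(560,250),z)[:2], ray(q,(580,120),z)[:2])
C=[ray(q,u,.014)[:2] for u in((314,180),(358,180),(356,255),(313,254))];print(np.mean(C,0),cv2.minAreaRect((np.array(C)*1000).astype(np.float32)))
B=[ray(q,u,.014)[:2] for u in((258,297),(301,331))];d=B[1]-B[0];print("B edge",B,np.degrees(np.arctan2(d[1],d[0])),np.linalg.norm(d))
B=[ray(q,u,.014)[:2] for u in((301,331),(273,364))];d=B[1]-B[0];print("B edge2",B,np.degrees(np.arctan2(d[1],d[0])),np.linalg.norm(d))
E
```

```text
0 [0.5096 0.5641] [0.6496 0.6136] [0.5185 0.6362]
0.1 [0.4948 0.5136] [0.5951 0.5491] [0.5013 0.5652]
0.2 [0.4801 0.4631] [0.5405 0.4845] [0.484  0.4943]
0.25 [0.4728 0.4379] [0.5133 0.4522] [0.4754 0.4588]
0.3 [0.4654 0.4127] [0.486 0.42 ] [0.4667 0.4233]
[0.5517 0.3871] ((551.8887939453125, 387.5635070800781), (44.68070602416992, 77.74483489990234), 75.03670501708984)
B edge [array([0.6166, 0.2862]), array([0.6692, 0.3204])] 33.035035203626954 0.06275118878427946
B edge2 [array([0.6692, 0.3204]), array([0.704 , 0.2775])] -50.968654376559165 0.05515399781241585
```

View pics/t10.png

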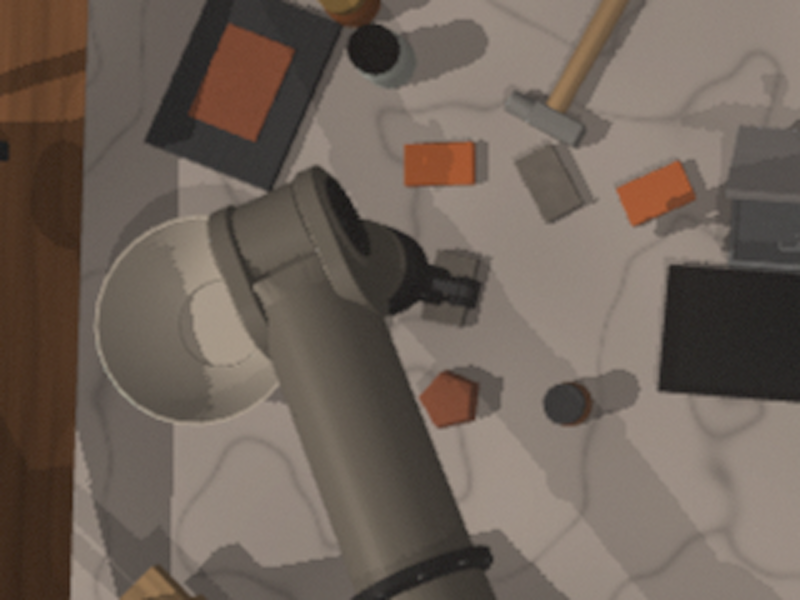

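Request:
step_arm(
  moves=[
    [0.6,[0.02,0.02,-0.07],-0.015],
    [0.6,[0.04,0.0425,-0.14],-0.015],
    [0.6,[0.04,0.0425,-0.21],-0.015],
    [0.6,[0.04,0.0425,-0.28],-0.015],
    [0.6,[0.04,0.0425,-0.35],-0.015],
  ],
)

```text
t: 32.57
eef_pos: [0.5515, 0.3853, 0.0682]
eef_rot: [[-0.967, 0.257, 0.001], [0.257, 0.967, 0.0], [-0.0, 0.0, -1.0]]
wrist_force: [-0.5, 0.6, -0.4]
finger_gap: 0.799
gripper_force: 0.0
```

Request:
step_arm(
  moves=[
    [0.6,[0,0,-0.05],0],
    [0.6,[0,0,-0.1],0],
    [0.6,[0,0,-0.135],0],
    [0.6,[0,0,-0.155],0],
    [0.6,[0,0,-0.162],0],
  ],
)

```text
t: 32.98
eef_pos: [0.5506, 0.3852, 0.0029]
eef_rot: [[-0.967, 0.256, -0.002], [0.256, 0.967, -0.001], [0.001, -0.002, -1.0]]
wrist_force: [-0.5, 0.4, 0.5]
finger_gap: 0.8
gripper_force: 0.0
```

Request:
step_arm(
  moves=[
    [-1,[0,0,0],0],
    [-1,[0,0,0],0],
    [-1,[0,0,0],0],
    [-1,[0,0,0],0],
    [-1,[0,0,0],0],
  ],
)

```text
t: 33.4
eef_pos: [0.5526, 0.3869, 0.0062]
eef_rot: [[-0.967, 0.255, 0.003], [0.255, 0.967, 0.002], [-0.002, 0.003, -1.0]]
wrist_force: [-0.0, -0.2, 6.4]
finger_gap: 0.513
gripper_force: 61.8
```

Request:
step_arm(
  moves=[
    [-1,[0,0,0.05],0],
    [-1,[0,0,0.14],0.05],
    [-1,[0,0,0.22],0.1],
    [-1,[0,0,0.3],0.15],
    [-1,[0,0,0.36],0.2],
  ],
)

```text
t: 33.82
eef_pos: [0.5518, 0.386, 0.1509]
eef_rot: [[-0.995, 0.099, 0.002], [0.099, 0.995, 0.001], [-0.002, 0.001, -1.0]]
wrist_force: [0.9, 0.4, -1.1]
finger_gap: 0.51
gripper_force: 61.6
```

Request:
step_arm(
  moves=[
    [-1,[-0.018,-0.1,0],0],
    [-1,[-0.036,-0.2,0],0],
    [-1,[-0.054,-0.3,0],0],
    [-1,[-0.072,-0.4,0],0],
    [-1,[-0.09,-0.5,0],0],
  ],
)

```text
t: 34.23
eef_pos: [0.5139, 0.1839, 0.1477]
eef_rot: [[-0.995, 0.101, -0.001], [0.101, 0.995, -0.0], [0.001, -0.001, -1.0]]
wrist_force: [-0.1, -0.8, -1.2]
finger_gap: 0.512
gripper_force: 61.6
```

Request:
step_arm(
  moves=[
    [-1,[-0.018,-0.1,0],0],
    [-1,[-0.036,-0.2,0],0],
    [-1,[-0.052,-0.3,0],0],
    [-1,[-0.068,-0.386,-0.04],0],
    [-1,[-0.068,-0.386,-0.12],0],
  ],
)

```text
t: 34.65
eef_pos: [0.4898, 0.021, 0.1036]
eef_rot: [[-0.993, 0.114, 0.009], [0.114, 0.993, -0.004], [-0.009, -0.003, -1.0]]
wrist_force: [0.3, -1.0, -1.4]
finger_gap: 0.509
gripper_force: 61.6
```

Request:
step_arm(
  moves=[
    [-1,[0,0,-0.06],0],
    [-1,[0,0,-0.11],0],
    [-1,[0,0,-0.15],0],
    [-1,[0,0,-0.18],0],
    [-1,[0,0,-0.195],0],
  ],
)

```text
t: 35.07
eef_pos: [0.486, 0.0314, 0.0202]
eef_rot: [[-0.995, 0.101, -0.004], [0.101, 0.995, -0.001], [0.004, -0.001, -1.0]]
wrist_force: [-0.6, 0.4, -1.1]
finger_gap: 0.509
gripper_force: 61.6
```

Request:
step_arm(
  moves=[
    [-1,[0,0,-0.01],0],
    [-1,[0,0,-0.02],0],
    [-1,[0,0,-0.028],0],
    [-1,[0,0,-0.028],0],
  ],
)

```text
t: 35.4
eef_pos: [0.4886, 0.0317, 0.0114]
eef_rot: [[-0.995, 0.101, 0.001], [0.101, 0.995, 0.0], [-0.001, 0.0, -1.0]]
wrist_force: [0.4, -0.5, -0.9]
finger_gap: 0.51
gripper_force: 61.6
```

Request:
step_arm(
  moves=[
    [0.2,[0,0,0],0],
    [0.2,[0,0,0],0],
    [0.2,[0,0,0],0],
    [0.2,[0,0,0.03],0],
    [0.2,[0,0,0.12],0],
  ],
)

```text
t: 35.82
eef_pos: [0.4836, 0.0317, 0.0557]
eef_rot: [[-0.995, 0.101, -0.01], [0.101, 0.995, -0.002], [0.01, -0.003, -1.0]]
wrist_force: [-0.7, 1.1, -0.5]
finger_gap: 0.602
gripper_force: 0.0
```

Request:
step_arm(
  moves=[
    [0.2,[0,0,0.08],0],
    [0.2,[0,0,0.16],0],
    [0.6,[0.01,0.06,0.23],0],
    [0.6,[0.025,0.15,0.28],0],
    [0.6,[0.04,0.24,0.36],0],
  ],
)

```text
t: 36.23
eef_pos: [0.5028, 0.1236, 0.1997]
eef_rot: [[-0.995, 0.103, 0.0], [0.103, 0.995, 0.001], [0.0, 0.001, -1.0]]
wrist_force: [0.2, 0.1, -0.6]
finger_gap: 0.8
gripper_force: 0.0
```

Request:
step_arm(
  moves=[
    [0.6,[0.03,0.08,0],0.14],
    [0.6,[0.06,0.16,0],0.28],
    [0.6,[0.12,0.23,0],0.42],
    [0.6,[0.18,0.29,0],0.56],
    [0.6,[0.25,0.35,0],0.65],
  ],
)

```text
t: 36.65
eef_pos: [0.603, 0.2651, 0.1989]
eef_rot: [[-0.914, -0.405, -0.0], [-0.405, 0.914, 0.001], [-0.0, 0.002, -1.0]]
wrist_force: [0.9, -0.4, 0.9]
finger_gap: 0.8
gripper_force: 0.0
```

Request:
step_arm(
  moves=[
    [0.6,[0.06,0.03,0],0],
    [0.6,[0.09,0.03,0],0],
    [0.6,[0.09,0.03,0],0],
    [0.6,[0.09,0.03,0],0],
  ],
)

```text
t: 36.98
eef_pos: [0.6393, 0.2736, 0.1978]
eef_rot: [[-0.918, -0.397, -0.001], [-0.397, 0.918, -0.002], [0.001, -0.001, -1.0]]
wrist_force: [0.5, 0.4, 0.3]
finger_gap: 0.798
gripper_force: 0.0
```

```bash
python3 - <<'E'
from h import *
s=r.observe();print(s["t"],s["eef_pos"],s["eef_rot"][:2],s["finger_gap"],s["joints"])
q=cam("wrist","w11")
for m in mark_of("slab1",q)[:6]:
    u,v=map(int,m["centre"]);print(m["score"],m["centre"],ray(q,m["centre"],.007),q["image"][v,u])
g=cv2.cvtColor(q["image"],cv2.COLOR_RGB2GRAY)
import itertools
M=[m["centre"] for m in mark_of("slab1",q) if np.ptp(q["image"][int(m["centre"][1]),int(m["centre"][0])].astype(int))<40]
for c in M:
    for th in(18,24,30,40):
        import h;h.TH=th;print(th,rect_at(q,c,.014))
E
```

```text
36.9833 [0.6393 0.2736 0.1978] [[-0.9178 -0.397  -0.0008]
 [-0.397   0.9178 -0.0015]] 0.798247834999318 [-0.6617  0.6652  0.4428  1.103  -0.2692  1.4285  1.7139]
0.95 [210.9, 173.3] [0.6444 0.1712 0.007 ] [153  63  22]
0.8 [312.9, 232.7] [0.6602 0.2837 0.007 ] [80 71 60]
0.71 [407.1, 298.2] [0.6874 0.4051 0.007 ] [50 43 39]
18 (array([0.6608, 0.285 ]), 26.472599029541016, array([44.3179, 74.6876]))
24 (array([0.6962, 0.2693]), 8.770612716674805, array([105.9943, 149.8589]))
30 (array([0.6977, 0.2696]), 10.276862144470215, array([106.811 , 151.3405]))
40 (array([0.6969, 0.2693]), 11.44789981842041, array([107.1601, 155.1944]))
18 (array([0.7158, 0.3163]), -66.54158401489258, array([525.8598, 815.4544]))
24 (array([0.7158, 0.3163]), -66.54158401489258, array([525.8598, 815.4544]))
30 (array([0.7158, 0.3163]), -66.54158401489258, array([525.8598, 815.4544]))
40 (array([0.7158, 0.3163]), -66.54158401489258, array([525.8598, 815.4544]))
```

Request:
step_arm(
  moves=[
    [0.6,[0.03,0.015,-0.06],0.03],
    [0.6,[0.053,0.0275,-0.13],0.069],
    [0.6,[0.053,0.0275,-0.2],0.069],
    [0.6,[0.053,0.0275,-0.27],0.069],
    [0.6,[0.053,0.0275,-0.33],0.069],
  ],
)

```text
t: 37.55
eef_pos: [0.6589, 0.2855, 0.0652]
eef_rot: [[-0.894, -0.447, -0.001], [-0.447, 0.894, 0.0], [0.001, 0.001, -1.0]]
wrist_force: [-0.4, -0.6, -0.1]
finger_gap: 0.798
gripper_force: 0.0
```

Request:
step_arm(
  moves=[
    [0.6,[0,0,-0.05],0],
    [0.6,[0,0,-0.09],0],
    [0.6,[0,0,-0.125],0],
    [0.6,[0,0,-0.145],0],
    [0.6,[0,0,-0.155],0],
  ],
)

```text
t: 37.97
eef_pos: [0.6593, 0.2854, 0.0035]
eef_rot: [[-0.895, -0.447, -0.002], [-0.447, 0.895, -0.0], [0.002, 0.0, -1.0]]
wrist_force: [0.4, -0.4, 0.5]
finger_gap: 0.801
gripper_force: 0.0
```

Request:
step_arm(
  moves=[
    [-1,[0,0,0],0],
    [-1,[0,0,0],0],
    [-1,[0,0,0],0],
    [-1,[0,0,0],0],
    [-1,[0,0,0],0],
  ],
)

```text
t: 38.38
eef_pos: [0.6614, 0.2859, 0.006]
eef_rot: [[-0.894, -0.447, 0.003], [-0.447, 0.894, 0.001], [-0.003, -0.0, -1.0]]
wrist_force: [-0.8, -0.2, 3.6]
finger_gap: 0.512
gripper_force: 61.6
```

Request:
step_arm(
  moves=[
    [-1,[0,0,0.05],0],
    [-1,[0,0,0.14],-0.1],
    [-1,[0,0,0.22],-0.2],
    [-1,[0,0,0.3],-0.3],
    [-1,[0,0,0.36],-0.4],
  ],
)

```text
t: 38.8
eef_pos: [0.6611, 0.2858, 0.1516]
eef_rot: [[-0.989, -0.145, 0.003], [-0.145, 0.989, 0.001], [-0.003, 0.001, -1.0]]
wrist_force: [0.7, 0.1, -1.2]
finger_gap: 0.514
gripper_force: 61.5
```

Request:
step_arm(
  moves=[
    [-1,[-0.075,-0.06,0],-0.06],
    [-1,[-0.15,-0.12,0],-0.12],
    [-1,[-0.22,-0.19,0],-0.18],
    [-1,[-0.29,-0.26,0],-0.24],
    [-1,[-0.35,-0.34,0],-0.31],
  ],
)

```text
t: 39.22
eef_pos: [0.5177, 0.1497, 0.1479]
eef_rot: [[-0.996, 0.094, -0.002], [0.094, 0.996, 0.001], [0.002, 0.001, -1.0]]
wrist_force: [0.3, -0.9, -0.1]
finger_gap: 0.511
gripper_force: 61.5
```

Request:
step_arm(
  moves=[
    [-1,[-0.062,-0.08,0],0],
    [-1,[-0.062,-0.118,0],0],
    [-1,[-0.062,-0.118,-0.04],0],
    [-1,[-0.062,-0.118,-0.1],0],
    [-1,[-0.062,-0.118,-0.16],0],
  ],
)

```text
t: 39.63
eef_pos: [0.4962, 0.1022, 0.0848]
eef_rot: [[-0.995, 0.095, 0.003], [0.095, 0.995, 0.002], [-0.003, 0.002, -1.0]]
wrist_force: [-0.2, 0.6, -1.7]
finger_gap: 0.508
gripper_force: 61.5
```

Request:
step_arm(
  moves=[
    [-1,[0,0,-0.04],0],
    [-1,[0,0,-0.08],0],
    [-1,[0,0,-0.11],0],
    [-1,[0,0,-0.14],0],
    [-1,[0,0,-0.155],0],
  ],
)

```text
t: 40.05
eef_pos: [0.4943, 0.1022, 0.021]
eef_rot: [[-0.996, 0.094, -0.002], [0.094, 0.996, -0.001], [0.002, -0.001, -1.0]]
wrist_force: [0.7, -0.1, -1.6]
finger_gap: 0.51
gripper_force: 61.4
```

Request:
step_arm(
  moves=[
    [-1,[0,0,-0.01],0],
    [-1,[0,0,-0.02],0],
    [-1,[0,0,-0.029],0],
    [-1,[0,0,-0.029],0],
  ],
)

```text
t: 40.38
eef_pos: [0.496, 0.1025, 0.0111]
eef_rot: [[-0.996, 0.094, 0.001], [0.094, 0.996, 0.0], [-0.001, 0.0, -1.0]]
wrist_force: [0.0, -0.3, -1.1]
finger_gap: 0.514
gripper_force: 61.5
```

Now I'll release, back off towards the robot side, and check the whole scene from above the tray. I've used all 14 picture views, so this check has to be by numbers.

Request:
step_arm(
  moves=[
    [0.2,[0,0,0],0],
    [0.2,[0,0,0],0],
    [0.2,[0,0,0],0],
    [0.2,[0,0,0.03],0],
    [0.2,[0,0,0.12],0],
  ],
)

```text
t: 40.8
eef_pos: [0.4911, 0.1018, 0.0554]
eef_rot: [[-0.996, 0.094, -0.01], [0.094, 0.996, -0.003], [0.01, -0.004, -1.0]]
wrist_force: [-0.1, 1.1, 0.1]
finger_gap: 0.603
gripper_force: 0.0
```

Request:
step_arm(
  moves=[
    [0.2,[0,0,0.08],0],
    [0.2,[0,0,0.16],0],
    [0.2,[0,-0.05,0.26],0],
    [0.2,[-0.03,-0.13,0.34],0],
    [0.2,[-0.06,-0.22,0.42],0],
  ],
)

```text
t: 41.22
eef_pos: [0.4761, 0.0259, 0.2189]
eef_rot: [[-0.996, 0.091, 0.003], [0.091, 0.996, 0.0], [-0.003, 0.001, -1.0]]
wrist_force: [0.7, 0.5, -0.6]
finger_gap: 0.602
gripper_force: 0.0
```

Request:
step_arm(
  moves=[
    [0.2,[0,0,0],0],
    [0.2,[0,0,0],0],
    [0.2,[0,0,0],0],
    [0.2,[0,0,0],0],
  ],
)

```text
t: 41.55
eef_pos: [0.4747, 0.0271, 0.2154]
eef_rot: [[-0.996, 0.092, -0.002], [0.092, 0.996, 0.0], [0.002, 0.0, -1.0]]
wrist_force: [-0.5, 0.4, -0.8]
finger_gap: 0.602
gripper_force: 0.0
```

```bash
python3 - <<'E'
from h import *
import h
s=r.observe();print(s["t"],s["eef_pos"])
a=np.radians(-5.5);u=np.array([np.cos(a),np.sin(a)]);v=np.array([-u[1],u[0]]);S=np.array([.4855,-.004])
for n in("wrist","side","top"):
    q=cam(n)
    for k,z in dict(slab1=.012,disc1=.006,lump=0,pot=0,lock_grip=.073).items():
        for m in mark_of(k,q):
            if m["score"]<.3: continue
            w=ray(q,m["centre"],z)[:2];print(n,k,round(m["score"],2),np.round(m["centre"]),w,"tray",np.array([(w-S)@u,(w-S)@v]))
    for m in mark_of("lid_handle",q)[:2]:
        print(n,"handle",m, [ (th,np.round(proj(q,[.696-.11*np.cos(np.radians(th))+.045*np.sin(np.radians(th)),-.016+.006*np.cos(np.radians(th)),.05+.11*np.sin(np.radians(th))+.045*np.cos(np.radians(th))]))) for th in(45,50,55)])
q=cam("wrist");g=cv2.cvtColor(q["image"],cv2.COLOR_RGB2GRAY)
for i in(-.107,-.036,.036,.107):
    c=proj(q,[*(S+i*v),.019])
    m=(g>60).astype(np.uint8);n,l,st,ce=cv2.connectedComponentsWithStats(m);k=l[int(c[1]),int(c[0])]
    ys,xs=np.nonzero(l==k);W=np.array([ray(q,p_,.019)[:2] for p_ in zip(xs,ys)]);cc,sz,an=cv2.minAreaRect((W*1000).astype(np.float32))
    w=np.array(cc)/1000;print(i,k,st[k],w,"tray",(w-S)@u,(w-S)@v,sz,an)
E
```

```text
41.55 [0.4747 0.0271 0.2154]
wrist slab1 0.96 [252. 219.] [ 0.4811 -0.0354] tray [-0.0013 -0.0317]
wrist slab1 0.82 [444. 338.] [0.6426 0.1649] tray [0.1402 0.1832]
wrist slab1 0.73 [319. 214.] [0.4825 0.0334] tray [-0.0065  0.037 ]
wrist slab1 0.69 [181. 218.] [ 0.4741 -0.1081] tray [-0.0014 -0.1047]
wrist slab1 0.56 [387. 220.] [0.4955 0.1027] tray [-0.0002  0.1072]
wrist pot 0.74 [546. 127.] [0.4186 0.2623] tray [-0.0921  0.2586]
wrist lock_grip 0.91 [ 96. 365.] [ 0.5986 -0.1963] tray [ 0.131  -0.1806]
side slab1 0.92 [354. 296.] [0.4953 0.1086] tray [-0.001   0.1131]
side slab1 0.85 [380. 242.] [ 0.4836 -0.0454] tray [ 0.0021 -0.0414]
side slab1 0.85 [271. 302.] [0.6461 0.1756] tray [0.1426 0.1942]
side slab1 0.8 [368. 268.] [0.4878 0.0329] tray [-0.0012  0.037 ]
side slab1 0.66 [203. 402.] [0.6763 0.4035] tray [0.1509 0.4239]
side slab1 0.58 [393. 222.] [ 0.4712 -0.1118] tray [-0.0039 -0.1087]
side disc1 0.83 [424. 150.] [ 0.459  -0.3878] tray [ 0.0104 -0.3846]
side disc1 0.77 [446. 156.] [ 0.4013 -0.3829] tray [-0.0475 -0.3852]
side lump 0.83 [342. 442.] [0.4317 0.3893] tray [-
[... 1094 characters left out ...]
., 216.])), (50, array([329., 211.])), (55, array([329., 207.]))]
-0.107 61 [ 151  179   56   75 3593] [ 0.4721 -0.1082] tray -0.00330480983836766 -0.1049735140234046 (48.93607711791992, 77.24887084960938) 83.92572021484375
-0.036 62 [ 224  179   50   75 3468] [ 0.4788 -0.038 ] tray -0.0034436833529896244 -0.034483331304706405 (46.76906967163086, 76.94551849365234) 84.62583923339844
0.036 60 [ 296  177   48   75 3402] [0.4832 0.0321] tray -0.005764639119513065 0.035694589752133306 (45.96644592285156, 76.87673950195312) 83.92489624023438
0.107 63 [ 364  182   51   74 3437] [0.4946 0.1014] tray -0.0010899745082737413 0.10580719118063421 (47.319419860839844, 76.85041809082031) 85.41069793701172
```

```bash
python3 -c "
from cell import r
print(r.hand_in())"
```

```text
the job is handed in; nothing more can be done
None
```

The job is handed in, and no verdict came back: the lid is at about 50°, the lock knob has clicked over and stayed, both discs are in the offcuts box, and all four grey slabs lie flat and separate on the stage; the lump and jar were left where they stood.

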